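# Blank off a dust-extraction port with a hinged clamp ring

## Robot

A 6-joint arm with a two-finger parallel gripper is mounted at the origin on a cart in front of the work surface, level with it; the furniture and walls round the work are solid. World frame = base frame: x ahead of the robot, y to its left, z up, the work surface at z = 0. Lengths are in m, angles in rad, forces in N, time in s.
With the tool pointing down it reaches from about 0.375 to 0.975 m from the base axis. Payload 3.8 kg.
Tool frame: the origin (TCP) lies midway between the tips of the shut fingers; the grasp point (between the pads) lies 19 mm behind it; z points along the fingers, y is the line along which they close (so a half turn about z gives the same grasp; the last joint's range is limited). The gripper opens to 85 mm and grips with 20 to 120 N. Pads are 22 mm wide; open, the fingers measure 114 mm over their backs; the gripper's body (76 mm by 85 mm) begins 54 mm behind the grasp point. The pads swing forward as they close: fully open they stand 13 mm farther back than shut.
Start: joints at [1.291, 0.264, 1.604, -0, 1.274, -0.037], TCP at [0.162, 0.655, 0.231] pointing down, gripper open.
Joint ranges: [-2.63, 2.63], [-0.94, 2.18], [0.31, 2.57], [-1.31, 4.45], [0, 2.66], [-2.55, 2.55]. Speed limits (rad/s): [2.57, 2.57, 3.14, 3.14, 3.14, 3.14].

## Interface

Orientations are given as a rotation vector (axis times angle).
In Python, from workcell import bot, read_camera, camera_info, ticket gives the robot as it stands.
- The arm moves only by the tool servo_tool, never from a script. Its argument "targets" is a list of rows, each an object of numbers: "hand": the closure, from -1 (fully open) to 1 (shut); "x", "y", "z": the shift along the tool's x, y, z as a fraction of full scale; "roll": the turn about the tool's z as a fraction of full scale. In form: [{"hand": .., "x": .., "y": .., "z": .., "roll": ..}, ...]. A call has 1 to 10 rows; each row is the pose to reach, as a shift and turn from the pose commanded when the call began, along the tool's axes at that moment, turning the shorter way round; what a row does not reach only later rows make up. Full scale, the value 1, is 50 cm for a shift and 180 degrees for a turn. A row lasts 1/12 s, in which the tool goes at most 41.7 mm and 7.16 degrees, less where a joint would pass 70% of its speed; a pose out of reach is approached as far as the arm can. A call with a number of a shift or a turn outside -1 to 1 is refused whole. A call with a gripper value outside its range is refused whole. The fingers move at their own pace and stop on an object; "grip_force" is the grip in N (left out, the last holds). Time passes only in rows, so rows that repeat a pose let the fingers close. It gives the time, the measured TCP pose, the force, the opening and the grip force at its end, in the units of the state.
- bot.read_state(): the state, without advancing time (a new reading comes with each control period).
- read_camera(name): name is "scene" or "side" or "wrist"; returns the picture (480x640x3 uint8, red, green, blue); there is no depth.
- camera_info(name): a dict with "fx", "fy", "cx", "cy" (pixels), "eye" and "orientation" of the camera in the world; the wrist camera has in their place "T_tool_cam" (4x4, takes a point from camera to tool coordinates, whose origin is the TCP and whose axes are the flange's). Camera axes: x right, y down, z forward; pixel columns grow to the right and rows downward; lengths in m; the calibration is good to about 2 mm. A picture is of the moment at which its call begins: read the wrist's pose just before it. camera_info takes no time and is no camera call.
- ticket.finish_job(): hands the job in; it is judged then, once.
The state is a dict: "time": time; "q": joint angles; "joint_vel": joint speeds; "joint_torque": joint torques, N m; "tool_pos": TCP position; "tcp_rot": TCP orientation; "wrist_force": force on the tool from outside, world axes, zero at the start; "torque": the same for the moment, N m; "width": opening from 0.0 (shut) to 1.0 (fully open); "grip_force": force on a finger pad.
Only numpy, scipy, OpenCV 4.12 (cv2) and the standard library are available. Lean on these libraries where they do the work, as an engineer would, in place of code of your own. Each camera call takes 0.05 s, during which the arm holds its last target. There are 200 camera calls.

## Task

Close the unused dust-extraction port: plug the orange-gripped blanking plug fully home into the leaning port so that the two round flanges meet, then swing the hinged clamp ring shut around both flanges by its red post, and last turn the latch lever fully shut by its yellow post so that its pin locks the ring. Leave the tin, carton, tape measure and wood offcut where they are.

Things in the scene. Friction and masses are not known exactly. Their poses are not given: they have to be found in the camera images.
- manifold: Blue box 140 x 130 x 50 fixed on the bench (cabinets 520 high stand behind, from x = 690). Origin: centre of its underside; the port's origin is at x -30, z +140 in its frame. A fixed rear half ring (inner radius 39) stands round the rear of the port's flange up to port z +8, so the plug goes in straight along the port's -z. Only plug and posts rise above port z +22.
- port: Fixed leaning port, grey square neck with round aluminium flange (72 dia, 8 thick). Origin: centre of the flange face. z points out of the port and leans 25 degrees from vertical towards the port's front (-x, to the robot's right front); x points to the rear and 25 degrees up, y is level. The square hole 39 x 39, sides along x and y, is 30 deep with 2 chamfers.
- plug: Loose blanking plug, 140 to 280 g, standing on its spigot. Origin: centre of the spigot's underside, z up. Black square spigot 36 x 36, z 0 to 22 (lowest 4 narrowed to 32); round flange 72 dia, z 22 to 30; orange grip block 32 x 32, z 30 to 76. Sides of spigot and grip lie along x and y: it fits in any of four quarter turns, 1.5 clear each side.
- plug_seat (a point): Centre of the underside of the plug's flange (22 above the plug's origin); it coincides with the port's origin when the plug is fully home.
- clamp_ring (a joint): Angle of the swinging front half ring (rad): 0 shut around the flanges, grows as it opens (starts 0.95 to 1.35, stop at 2.0). Seen from outside along the port axis it shuts clockwise. Stiff hinge (about 1 N at the post), stays where left. Its upper lip passes 2 mm over a seated plug's flange and strikes one not home. Shut it before the latch, which blocks it when nearly shut.
- ring_hinge (a point): Point on the clamp ring's hinge axis (axis along the port's z), at x 0, y -50, z 0 in the port's frame.
- ring_post (a point): Middle of the ring's red post (14 dia, along the port's z, 18 below to 18 above this point; steel tab 24 below). 88 from the hinge axis. At joint value a it lies at ring_hinge + (-66 cos a - 58 sin a, -66 sin a + 58 cos a, +35) in the port's frame; shut: x -66, y +8, z +35 from the port's origin.
- latch (a joint): Angle of the latch lever (rad): 0 shut, grows as it opens (starts 1.1 to 1.7, stop at 2.0). Seen from outside along the port axis it shuts counter-clockwise. Stays where left (about 1 N at the post). Its pin swings in front of the ring's lug and locks the ring; it passes freely only if the ring is shut within about 0.05.
- latch_pivot (a point): Point on the latch pivot axis (along the port's z), at x +11, y +66, z 0 in the port's frame.
- latch_post (a point): Middle of the latch's yellow post (14 dia, along the port's z, 18 below to 18 above this point, lever right under it). 44 from the pivot axis. At joint value b it lies at latch_pivot + (-44 cos b, +44 sin b, +36) in the port's frame; shut: x -33, y +66, z +36 from the port's origin.
- wax_tin: Round tin, 95 dia, 40 high; stands left or right of the manifold, in the plug's other possible place. Leave alone.
- hinge_carton: Small carton 110 x 60 x 50, on the left towards the back. Leave alone.
- tape_measure: Yellow tape measure 90 x 73 x 38, front right. Leave alone.
- offcut: Light wooden block 70 x 50 x 35, front left of the manifold. Leave alone.
Mind the look-alikes: they are no part of the job. Leave any blue, green or turquoise look-alike of the plug alone.

How it is judged:
By the outcome, as a careful person would: the job done as asked, in the order asked, and still so for the second after the job is handed in, with the robot touching nothing.
It also fails if it takes over 67 s, if anything falls off the work surface, if the arm or the gripper's body presses on something with over 40 N, if the wrist force passes 120 N, or if a joint passes its speed limit or range.

## Working session

There is one attempt and no reset: what is moved stays moved. The work goes in short steps, Python scripts to look and compute and a tool call to move; the robot and the scene stay as the last step left them, time stands still between calls to the robot, and variables do not carry over. Pictures are saved under pics/ and viewed, at most 10 in all, crops included, and the job is handed in when it is done.

Besides the shell and the picture viewer there is one more tool, called after ">>>" as name(argument=value, ...) on one line, values as JSON. servo_tool: Moves the arm, as the interface text tells. Its arguments: {"type":"object","properties":{"targets":{"type":"array"},"grip_force":{"type":"number"}},"required":["targets"]}

```bash
mkdir -p pics; python3 - <<'E'
from workcell import bot, read_camera, camera_info, ticket
import cv2
s=bot.read_state();print(s)
for n in ("scene","side"):
    print(n,camera_info(n)); cv2.imwrite(f"pics/{n}0.png",read_camera(n)[:,:,::-1])
print(camera_info("wrist"))
E
```

```text
{'time': 0.0, 'q': array([ 1.29107398e+00,  2.64784307e-01,  1.60538137e+00, -1.89679150e-05,
        1.27368756e+00, -3.69023693e-02]), 'joint_vel': array([ 0.00086863,  0.00129187,  0.00022745,  0.00090355,  0.00058128,
       -0.00077748]), 'joint_torque': array([ 1.50558299e-03, -5.15105009e+01, -3.67319942e+01, -1.26728987e-04,
        1.31844150e-02,  1.58759576e-05]), 'tool_pos': array([0.16210499, 0.65449236, 0.22993704]), 'tcp_rot': array([-0.38043444, -3.11813006,  0.00351064]), 'wrist_force': array([ 0.64135562, -0.15051062,  0.03452225]), 'torque': array([-0.02074153, -0.01715587, -0.04407324]), 'grip_force': 0.0, 'width': 1.0012297575125235}
scene {'fx': 500.9740390158678, 'fy': 500.9740390158678, 'cx': 315.02297820839374, 'cy': 242.6336940917938, 'eye': array([-0.26989293, -0.73625239,  0.76547768]), 'orientation': array([-1.98279982,  0.80863331, -0.43695076])}
side {'fx': 533.0152993868153, 'fy': 533.0152993868153, 'cx': 314.8952554657638, 'cy': 239.71463066136346, 'eye': array([ 0.44968209, -1.08778983,  0.74763977]), 'orientation': array([-2.08295998e+00, -1.19521781e-05, -2.23921300e-02])}
{'fx': 405.6434606139178, 'fy': 405.6434606139178, 'cx': 321.8236096340078, 'cy': 232.6635091294266, 'T_tool_cam': array([[ 9.92517791e-05, -9.45974202e-01, -3.24241883e-01,
         8.36851658e-02],
       [ 9.99999908e-01, -4.14897015e-05,  4.27150114e-04,
        -1.85677439e-03],
       [-4.17525687e-04, -3.24241896e-01,  9.45974111e-01,
        -1.41643916e-01],
       [ 0.00000000e+00,  0.00000000e+00,  0.00000000e+00,
         1.00000000e+00]])}
```

View pics/scene0.png

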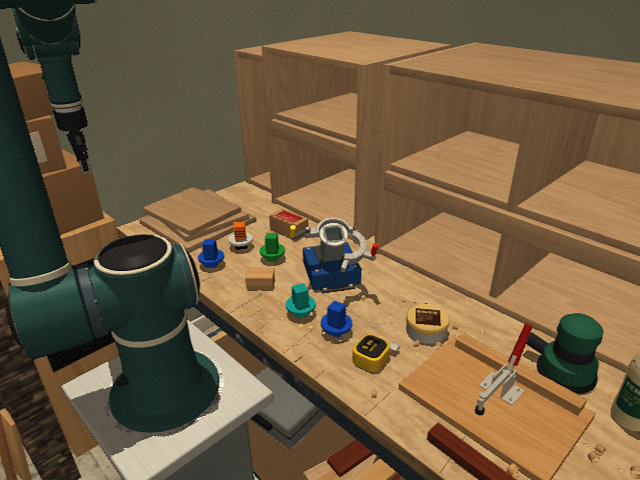

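View pics/side0.png

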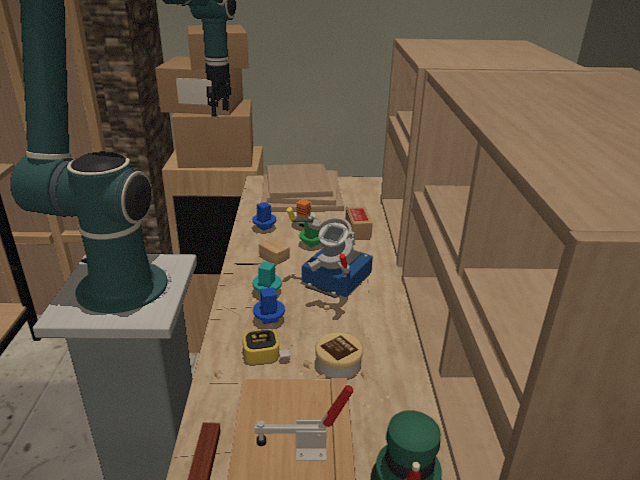

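The plug with the orange grip is near scene (240,235) and side (303,210). The manifold is near scene (333,260). I'll enlarge both views next.

```bash
python3 - <<'E'
import cv2,numpy as np
a=cv2.imread("pics/scene0.png")[205:295,190:390]; b=cv2.imread("pics/side0.png")[195:300,250:390]
a=cv2.resize(a,None,fx=4,fy=4,interpolation=cv2.INTER_CUBIC)
b=cv2.resize(b,None,fx=5.7,fy=5.7,interpolation=cv2.INTER_CUBIC)
cv2.imwrite("pics/a.png",a);cv2.imwrite("pics/b.png",b);print(b.shape)
E
```

```text
(598, 798, 3)
```

View pics/a.png

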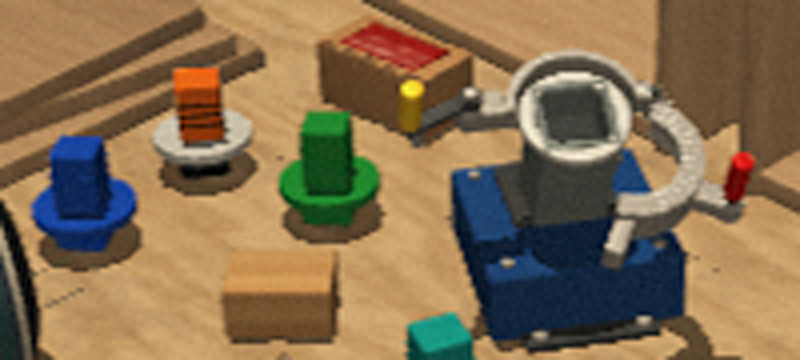

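View pics/b.png

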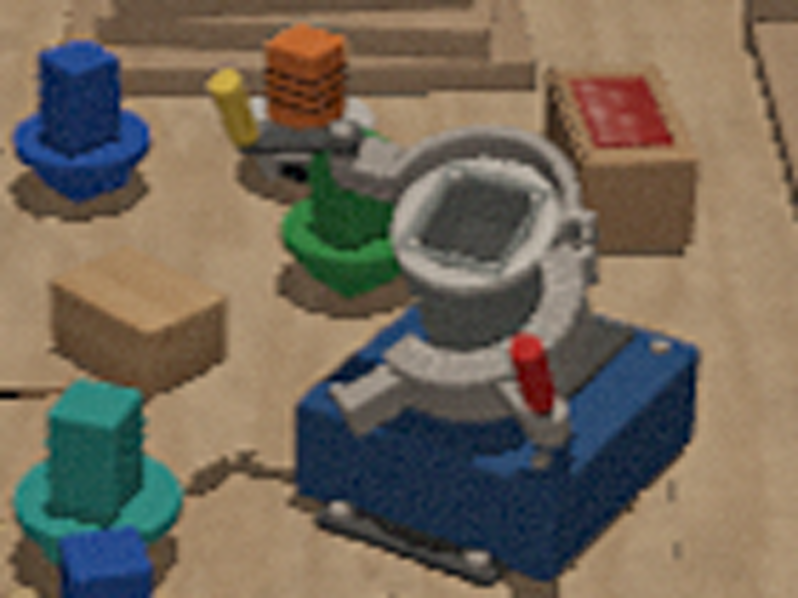

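Pixels below are in full-image coordinates.

| Feature | Scene | Side |
|---|---|---|
| Top of orange grip | (239,223) | (304,202) |
| Port hole centre | (333,233) | (335,233) |
| Middle of red post | (374.5,249.5) | (343.5,260.6) |
| Middle of yellow post | (293,232) | (291,214) |

I'll fit the poses from these.

```bash
cat > h.py <<'E'
import numpy as np
from scipy.spatial.transform import Rotation as R
from scipy.optimize import least_squares
from workcell import bot, read_camera, camera_info
def cam(n,st=None):
    c=camera_info(n); K=(c["fx"],c["fy"],c["cx"],c["cy"])
    if n=="wrist":
        T=np.array(c["T_tool_cam"]); Rt=R.from_rotvec(st["tcp_rot"]).as_matrix()
        return K,Rt@T[:3,:3],st["tool_pos"]+Rt@T[:3,3]
    return K,R.from_rotvec(c["orientation"]).as_matrix(),np.array(c["eye"])
def proj(C,P):
    K,Rm,e=C; p=(np.atleast_2d(P)-e)@Rm
    return np.c_[K[0]*p[:,0]/p[:,2]+K[2],K[1]*p[:,1]/p[:,2]+K[3]]
def tri(obs):
    r=least_squares(lambda X:np.concatenate([proj(C,X)[0]-uv for C,uv in obs]),[.5,.2,.1])
    return r.x,np.abs(r.fun).max()
def portR(yaw): return R.from_euler("ZY",[yaw,-25],degrees=False if 0 else True).as_matrix()
def w(port,P): # port=(x,y,z,yawdeg)
    return np.array(port[:3])+np.atleast_2d(P)@portR(port[3]).T
def ring(a): c,s=np.cos(a),np.sin(a); return np.array([-66*c-58*s,-50-66*s+58*c,35])/1e3
def latch(b): return np.array([11-44*np.cos(b),66+44*np.sin(b),36])/1e3
E
python3 - <<'E'
from h import *
S,D=cam("scene"),cam("side")
pts=dict(grip=((239.3,223),(303.7,202.4)),port=((333.2,233.2),(335.3,233.1)),red=((374.5,249.5),(343.5,260.6)),yel=((292.8,231.8),(290.7,213.8)))
for k,(u,v) in pts.items(): print(k,tri([(S,np.array(u)),(D,np.array(v))]))
def f(p):
    port=p[:4]; W=w(port,[[0,0,0],ring(p[4]),latch(p[5])])
    r=[]
    for i,k in enumerate(("port","red","yel")):
        for j,C in enumerate((S,D)): r+=list(proj(C,W[i])[0]-pts[k][j])
    return r
for y0 in (-60,-30,0,30,60):
    r=least_squares(f,[.5,.1,.19,y0,1.15,1.4],x_scale=[.01,.01,.01,5,.1,.1]); print(r.x.round(4),r.cost,np.round(r.fun,1))
E
```

```text
grip (array([0.44122745, 0.33458374, 0.07559201]), np.float64(0.5810614831992496))
port (array([0.51865848, 0.03340811, 0.13471069]), np.float64(0.5180384826459488))
red (array([ 0.53131677, -0.0922326 ,  0.13498216]), np.float64(0.4771607657321226))
yel (array([0.41105247, 0.0642061 , 0.16992426]), np.float64(0.4375293857748659))
[ 5.14800e-01  2.72000e-02  1.37900e-01  5.89495e+01 -5.27020e+00
  1.21130e+00] 2.7014979296811497 [ 0.6 -0.2 -1.6  0.5 -0.7 -0.7  0.3  0.2  0.1 -0.5  0.7  0.6]
[5.14800e-01 2.72000e-02 1.37900e-01 5.89494e+01 1.01300e+00 1.21130e+00] 2.701497930887651 [ 0.6 -0.2 -1.6  0.5 -0.7 -0.7  0.3  0.2  0.1 -0.5  0.7  0.6]
[5.14800e-01 2.72000e-02 1.37900e-01 5.89497e+01 1.01300e+00 1.21140e+00] 2.7014979301467927 [ 0.6 -0.2 -1.6  0.5 -0.7 -0.7  0.3  0.2  0.1 -0.5  0.7  0.6]
[5.14800e-01 2.72000e-02 1.37900e-01 5.89495e+01 1.01300e+00 1.21130e+00] 2.701497929630023 [ 0.6 -0.2 -1.6  0.5 -0.7 -0.7  0.3  0.2  0.1 -0.5  0.7  0.6]
[5.14800e-01 2.72000e-02 1.37900e-01 5.89495e+01 1.01300e+00 1.21130e+00] 2.7014979297069712 [ 0.6 -0.2 -1.6  0.5 -0.7 -0.7  0.3  0.2  0.1 -0.5  0.7  0.6]
```

Checks hold: grip top measures 76 mm and port height 138 mm (140 expected). The tool can't tilt, so the plug has to be rotated 25° within the pads. First I'll look at it from above with the wrist camera.

>>> servo_tool(targets=[{"hand": -1, "x": -0.69, "y": -0.48, "z": 0, "roll": 0}, {"hand": -1, "x": -0.69, "y": -0.48, "z": 0, "roll": 0}, {"hand": -1, "x": -0.69, "y": -0.48, "z": 0, "roll": 0}, {"hand": -1, "x": -0.69, "y": -0.48, "z": 0, "roll": 0}, {"hand": -1, "x": -0.69, "y": -0.48, "z": 0, "roll": 0}, {"hand": -1, "x": -0.69, "y": -0.48, "z": 0, "roll": 0}, {"hand": -1, "x": -0.69, "y": -0.48, "z": 0, "roll": 0}, {"hand": -1, "x": -0.69, "y": -0.48, "z": 0, "roll": 0}, {"hand": -1, "x": -0.69, "y": -0.48, "z": 0, "roll": 0}, {"hand": -1, "x": -0.69, "y": -0.48, "z": 0, "roll": 0}])

```text
time: 0.93
tool_pos: [0.4378, 0.3401, 0.2309]
tcp_rot: [-0.38, -3.118, 0.0]
wrist_force: [1.0, 0.4, 0.1]
width: 1.0
grip_force: 0.0
```

>>> servo_tool(targets=[{"hand": -1, "x": 0, "y": 0, "z": 0, "roll": 0}, {"hand": -1, "x": 0, "y": 0, "z": 0, "roll": 0}, {"hand": -1, "x": 0, "y": 0, "z": 0, "roll": 0}, {"hand": -1, "x": 0, "y": 0, "z": 0, "roll": 0}])

```text
time: 1.27
tool_pos: [0.4362, 0.3428, 0.231]
tcp_rot: [-0.379, -3.118, 0.0]
wrist_force: [0.1, -0.3, 0.4]
width: 1.003
grip_force: 0.0
```

```bash
python3 - <<'E'
from h import *
import cv2,pickle
s=bot.read_state();im=read_camera("wrist")[:,:,::-1];cv2.imwrite("pics/w1.png",im);pickle.dump(s,open("w1.pkl","wb"))
print(s["time"],s["tool_pos"],s["tcp_rot"],s["q"]); C=cam("wrist",s)
print(proj(C,[[.441,.335,.076],[.441,.335,.03],[.515,.027,.138]]))
E
```

```text
1.2667 [0.43619908 0.34278794 0.23096785] [-3.78697034e-01 -3.11782621e+00  2.25739658e-05] [ 6.20801671e-01  3.75525444e-02  1.86319462e+00  5.97040720e-04
  1.24148349e+00 -7.08448307e-01]
[[315.71240473 218.64368541]
 [316.44925464 203.29276808]
 [-67.20454664 432.75900574]]
```

View pics/w1.png

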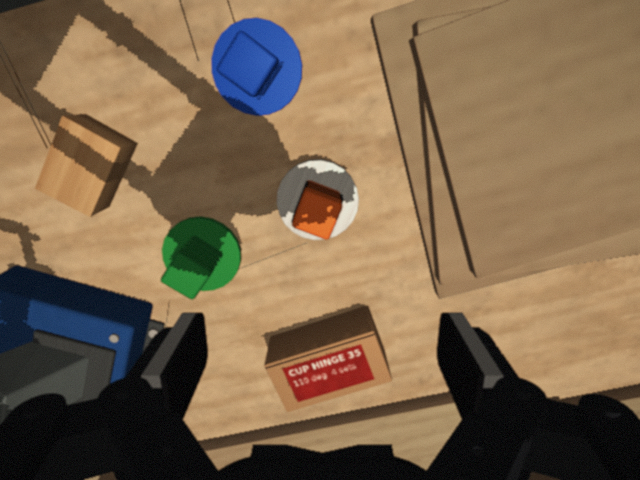

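The plug (flange centre about (318,200), orange top about (318,213)) lies where predicted. I'll enlarge it to read the grip corners for its yaw.

```bash
python3 - <<'E'
import cv2
im=cv2.imread("pics/w1.png")[150:250,268:368]
cv2.imwrite("pics/w1c.png",cv2.resize(im,None,fx=6,fy=6,interpolation=cv2.INTER_CUBIC))
E
```

```text
(no output)
```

View pics/w1c.png

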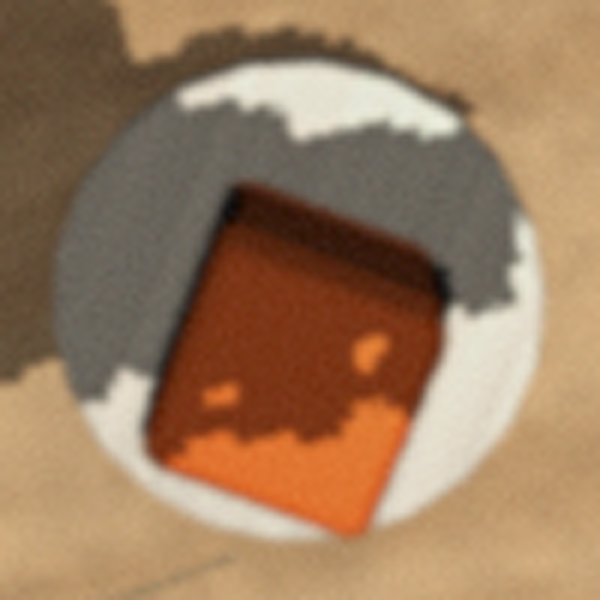

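```bash
cat >> h.py <<'E'
def ray(C,uv,z):
    K,Rm,e=C; d=Rm@np.array([(uv[0]-K[2])/K[0],(uv[1]-K[3])/K[1],1]); return e+d*(z-e[2])/d[2]
def yaw(s): y=R.from_rotvec(s["tcp_rot"]).as_matrix()[:,1]; return np.degrees(np.arctan2(y[1],y[0]))
def move(s,P,ya=None): # needed servo fractions to TCP P
    Rt=R.from_rotvec(s["tcp_rot"]).as_matrix(); d=Rt.T@(np.array(P)-s["tool_pos"])/.5
    out=dict(zip("xyz",d.round(4)))
    if ya is not None: out["roll"]=round(-((ya-yaw(s)+180)%360-180)/180,4)
    return out
E
python3 - <<'E'
from h import *
import pickle
s=pickle.load(open("w1.pkl","rb"));C=cam("wrist",s)
c=[np.array(p)/6+[268,150] for p in ((150,460),(362,535),(440,318),(228,228))]
Q=[ray(C,p,.076) for p in c]
for i in range(4):
    d=Q[(i+1)%4]-Q[i]; print(np.linalg.norm(d)*1e3, np.degrees(np.arctan2(d[1],d[0])))
print("top",np.mean(Q,0),"flange",ray(C,(317.8,200),.03),yaw(s))
print(tri([(C,np.array([317.3,214.4])),(cam("scene"),np.array([239.3,223])),(cam("side"),np.array([303.7,202.4]))]))
E
```

```text
29.080209555528498 55.58373853259396
30.545925781525042 147.73291207874902
28.896064311907796 -127.34508150091297
32.01421821104123 -32.76302423810493
top [0.43809897 0.33687159 0.076     ] flange [0.4384192  0.33685781 0.03      ] 76.1493435695214
(array([0.43898224, 0.33674927, 0.07394306]), np.float64(1.0958211832461302))
```

>>> servo_tool(targets=[{"hand": -1, "x": 0, "y": 0, "z": 0.16, "roll": 0.61}, {"hand": -1, "x": 0, "y": 0, "z": 0.16, "roll": 0.61}, {"hand": -1, "x": 0, "y": 0, "z": 0.16, "roll": 0.61}, {"hand": -1, "x": 0, "y": 0, "z": 0.16, "roll": 0.61}, {"hand": -1, "x": 0, "y": 0, "z": 0.16, "roll": 0.61}, {"hand": -1, "x": 0, "y": 0, "z": 0.16, "roll": 0.61}, {"hand": -1, "x": 0, "y": 0, "z": 0.16, "roll": 0.61}, {"hand": -1, "x": 0, "y": 0, "z": 0.16, "roll": 0.61}, {"hand": -1, "x": 0, "y": 0, "z": 0.16, "roll": 0.61}, {"hand": -1, "x": 0, "y": 0, "z": 0.16, "roll": 0.61}])

```text
time: 2.15
tool_pos: [0.4359, 0.3435, 0.1512]
tcp_rot: [-2.137, -2.303, 0.0]
wrist_force: [-0.8, 0.3, -0.7]
width: 0.999
grip_force: 0.0
```

>>> servo_tool(targets=[{"hand": -1, "x": 0, "y": 0, "z": 0, "roll": 0.214}, {"hand": -1, "x": 0, "y": 0, "z": 0, "roll": 0.214}, {"hand": -1, "x": 0, "y": 0, "z": 0, "roll": 0.214}, {"hand": -1, "x": 0, "y": 0, "z": 0, "roll": 0.214}, {"hand": -1, "x": 0, "y": 0, "z": 0, "roll": 0.214}, {"hand": -1, "x": 0, "y": 0, "z": 0, "roll": 0.214}, {"hand": -1, "x": 0, "y": 0, "z": 0, "roll": 0.214}, {"hand": -1, "x": 0, "y": 0, "z": 0, "roll": 0.214}])

```text
time: 2.82
tool_pos: [0.4362, 0.3431, 0.1512]
tcp_rot: [-2.772, -1.479, 0.0]
wrist_force: [0.8, 1.5, -0.1]
width: 1.0
grip_force: 0.0
```

```bash
python3 - <<'E'
from h import *
import cv2,pickle
s=bot.read_state();im=read_camera("wrist")[:,:,::-1];cv2.imwrite("pics/w2.png",im);pickle.dump(s,open("w2.pkl","wb"))
print(s["time"],s["tool_pos"],yaw(s),s["q"]); print(move(s,[.4383,.3368,.039],-34.2))
print(proj(cam("wrist",s),[[.4383,.3368,.076],[.4383,.3368,.03]]))
E
```

```text
2.8167 [0.43616225 0.34311911 0.15122487] -33.827244662345386 [6.21577960e-01 1.02892515e-01 1.94683972e+00 1.84327540e-04
 1.09200410e+00 1.21188982e+00]
{'x': np.float64(-0.0081), 'y': np.float64(0.0106), 'z': np.float64(0.2244), 'roll': np.float64(0.0021)}
[[330.16960382 251.81725949]
 [328.86120312 226.96355857]]
```

View pics/w2.png

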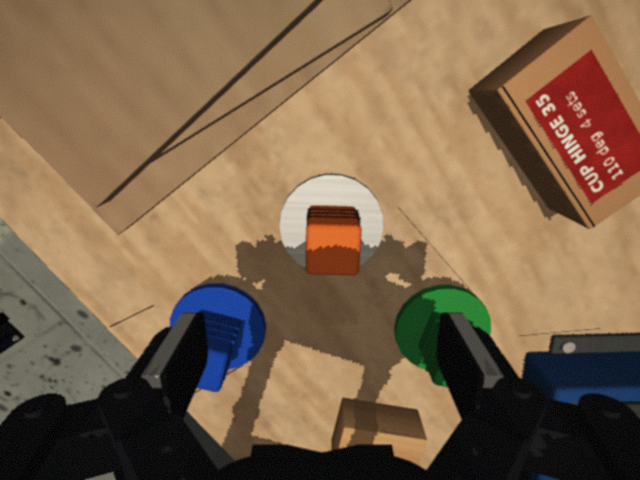

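Wrist view: the plug's grip (u 307–360, v 221–274) is square with the fingers, and the blue and green look-alikes lie to its lower left and right. I'll descend and grip lightly.

>>> servo_tool(targets=[{"hand": -1, "x": -0.005, "y": 0.012, "z": 0.05, "roll": 0.002}, {"hand": -1, "x": -0.005, "y": 0.012, "z": 0.1, "roll": 0.002}, {"hand": -1, "x": -0.005, "y": 0.012, "z": 0.15, "roll": 0.002}, {"hand": -1, "x": -0.005, "y": 0.012, "z": 0.19, "roll": 0.002}, {"hand": -1, "x": -0.005, "y": 0.012, "z": 0.215, "roll": 0.002}, {"hand": -1, "x": -0.005, "y": 0.012, "z": 0.224, "roll": 0.002}, {"hand": -1, "x": -0.005, "y": 0.012, "z": 0.224, "roll": 0.002}])

```text
time: 3.45
tool_pos: [0.4398, 0.3362, 0.0381]
tcp_rot: [2.778, 1.466, -0.004]
wrist_force: [0.0, -0.0, -0.0]
width: 0.999
grip_force: 0.0
```

>>> servo_tool(targets=[{"hand": 1, "x": 0, "y": 0, "z": 0, "roll": 0}, {"hand": 1, "x": 0, "y": 0, "z": 0, "roll": 0}, {"hand": 1, "x": 0, "y": 0, "z": 0, "roll": 0}, {"hand": 1, "x": 0, "y": 0, "z": 0, "roll": 0}, {"hand": 1, "x": 0, "y": 0, "z": 0, "roll": 0}, {"hand": 1, "x": 0, "y": 0, "z": 0, "roll": 0}, {"hand": 1, "x": 0, "y": 0, "z": 0, "roll": 0}, {"hand": 1, "x": 0, "y": 0, "z": 0, "roll": 0}, {"hand": 1, "x": 0, "y": 0, "z": 0, "roll": 0}, {"hand": 1, "x": 0, "y": 0, "z": 0, "roll": 0}], grip_force=25)

```text
time: 4.28
tool_pos: [0.4414, 0.3371, 0.0404]
tcp_rot: [-2.779, -1.465, -0.003]
wrist_force: [-0.7, 0.0, 6.7]
width: 0.371
grip_force: 34.0
```

>>> servo_tool(targets=[{"hand": 1, "x": 0, "y": 0, "z": -0.02, "roll": 0}, {"hand": 1, "x": 0, "y": 0, "z": -0.03, "roll": 0}, {"hand": 1, "x": 0.03, "y": 0, "z": -0.03, "roll": 0}, {"hand": 1, "x": 0.06, "y": 0, "z": -0.03, "roll": 0}, {"hand": 1, "x": 0.09, "y": 0, "z": -0.03, "roll": 0}, {"hand": 1, "x": 0.09, "y": 0, "z": -0.03, "roll": 0}, {"hand": 1, "x": 0.09, "y": 0, "z": -0.03, "roll": 0}])

```text
time: 4.87
tool_pos: [0.4661, 0.3738, 0.0543]
tcp_rot: [2.779, 1.466, -0.001]
wrist_force: [-0.5, -0.6, -2.7]
width: 0.373
grip_force: 33.0
```

```bash
python3 - <<'E'
from h import *
s=bot.read_state(); print(s["time"],s["tool_pos"],yaw(s),s["wrist_force"],s["grip_force"],s["width"])
E
```

```text
4.8667 [0.46610358 0.37381107 0.05427108] -34.38034503992484 [-0.53872614 -0.5820472  -2.71046279] 32.99432158470154 0.3732324812674563
```

>>> servo_tool(targets=[{"hand": 1, "x": 0, "y": 0, "z": 0.02, "roll": 0}, {"hand": 1, "x": 0, "y": 0, "z": 0.03, "roll": 0}, {"hand": 1, "x": -0.007, "y": 0, "z": 0.031, "roll": 0}, {"hand": 1, "x": -0.014, "y": 0, "z": 0.03, "roll": 0}, {"hand": 1, "x": -0.021, "y": 0, "z": 0.03, "roll": 0}, {"hand": 1, "x": -0.028, "y": 0, "z": 0.03, "roll": 0}, {"hand": 1, "x": -0.035, "y": 0, "z": 0.03, "roll": 0}, {"hand": 1, "x": -0.042, "y": 0, "z": 0.03, "roll": 0}, {"hand": 1, "x": -0.048, "y": 0, "z": 0.03, "roll": 0}, {"hand": 1, "x": -0.054, "y": 0, "z": 0.03, "roll": 0}], grip_force=20)

```text
time: 5.7
tool_pos: [0.4512, 0.3515, 0.0397]
tcp_rot: [-2.779, -1.465, -0.002]
wrist_force: [2.6, 3.8, 3.3]
width: 0.373
grip_force: 34.6
```

```bash
python3 - <<'E'
from h import *
import cv2
s=bot.read_state(); print(s["time"],s["tool_pos"],yaw(s),s["wrist_force"],s["grip_force"],s["width"])
a=read_camera("scene")[170:290,180:300,::-1];b=read_camera("side")[140:260,240:360,::-1]; c=read_camera("wrist")[150:450,170:470,::-1]
f=lambda i,k:cv2.resize(i,(400,400) if k else (400,400),interpolation=cv2.INTER_CUBIC)
cv2.imwrite("pics/t1.png",cv2.hconcat([f(b,1),f(c,1)])); cv2.imwrite("pics/t1s.png",f(a,1))
E
```

```text
5.7 [0.4511786  0.35150208 0.03971605] -34.41897565156952 [2.63120893 3.78827507 3.29765423] 34.64233875274658 0.3729958981121425
```

View pics/t1.png

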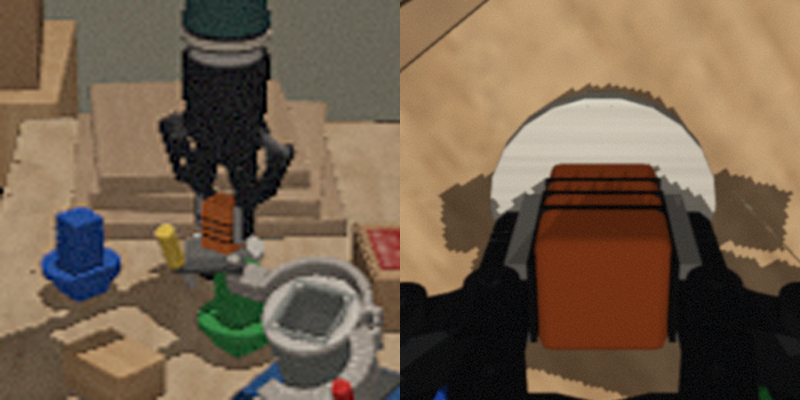

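The wrist crop shows the plug leaning in the pads. Along the centre line, the edges are at v=347 (grip top, front), 238 (grip top, back), 165 (grip foot) and 97 (flange rim). I'll solve the lean from these.

```bash
cat >> h.py <<'E'
def lean(s,vs,P=((-16,76),(16,76),(16,30),(36,30))):
    # vs: full image rows of edge points in plug xz -> x,z of plug origin in tool axes (mm), lean deg
    C=cam("wrist",s); Rt=R.from_rotvec(s["tcp_rot"]).as_matrix(); P=np.array(P,float)
    def pts(p):
        t=np.radians(p[2]); x=P[:,0]*np.cos(t)-P[:,1]*np.sin(t)+p[0]; up=P[:,1]*np.cos(t)+P[:,0]*np.sin(t)+p[1]
        return s["tool_pos"]+np.c_[x,0*x,-up]@Rt.T/1e3
    r=least_squares(lambda p:proj(C,pts(p))[:,1]-vs,[0,-40,15]); return r.x,r.fun
E
python3 - <<'E'
from h import *
s=bot.read_state(); print(s["tool_pos"])
print(lean(s,150+.75*np.array([347,238,165,97])))
E
```

```text
[0.45090147 0.35115558 0.0397125 ]
(array([ -5.66301512, -45.16362387,  -1.26608542]), array([ 0.95994921, -0.60339096, -3.08156711,  2.5984978 ]))
```

No lean yet: the plug slid on the bench. I'll lift, go back and press harder while tilting.

>>> servo_tool(targets=[{"hand": 1, "x": 0, "y": 0, "z": -0.02, "roll": 0}, {"hand": 1, "x": 0.05, "y": 0, "z": -0.02, "roll": 0}, {"hand": 1, "x": 0.09, "y": 0, "z": -0.02, "roll": 0}, {"hand": 1, "x": 0.09, "y": 0, "z": -0.01, "roll": 0}, {"hand": 1, "x": 0.09, "y": 0, "z": 0.0, "roll": 0}, {"hand": 1, "x": 0.09, "y": 0, "z": 0.008, "roll": 0}, {"hand": 1, "x": 0.09, "y": 0, "z": 0.008, "roll": 0}, {"hand": 1, "x": 0.09, "y": 0, "z": 0.008, "roll": 0}])

```text
time: 6.52
tool_pos: [0.4762, 0.3887, 0.0389]
tcp_rot: [-2.779, -1.465, -0.0]
wrist_force: [-4.6, -1.3, 22.7]
width: 0.371
grip_force: 37.8
```

>>> servo_tool(targets=[{"hand": 1, "x": -0.004, "y": 0, "z": 0, "roll": 0}, {"hand": 1, "x": -0.008, "y": 0, "z": 0, "roll": 0}, {"hand": 1, "x": -0.012, "y": 0, "z": 0, "roll": 0}, {"hand": 1, "x": -0.016, "y": 0, "z": 0, "roll": 0}, {"hand": 1, "x": -0.02, "y": 0, "z": 0, "roll": 0}])

```text
time: 6.93
tool_pos: [0.4735, 0.3828, 0.0389]
tcp_rot: [-2.777, -1.463, -0.014]
wrist_force: [4.6, 7.3, 19.5]
width: 0.371
grip_force: 37.7
```

```bash
python3 - <<'E'
from h import *
import cv2
s=bot.read_state(); print(s["time"],s["tool_pos"],yaw(s),s["wrist_force"],s["torque"],s["grip_force"],s["width"])
c=read_camera("wrist")[:,:,::-1]; cv2.imwrite("pics/t2.png",c)
o=cv2.imread("pics/t1.png")
# vertical profile at center column u=322
hsv=cv2.cvtColor(c,cv2.COLOR_BGR2HSV); col=c[190:430,316:334].mean(1).astype(int)
d=np.abs(np.diff(cv2.GaussianBlur(col.astype(np.float32),(1,3),0),axis=0)).sum(1)
print([(190+i,int(d[i])) for i in range(len(d)) if d[i]>18])
E
```

```text
6.9333 [0.47346453 0.38279856 0.0389499 ] -34.42926752020041 [ 4.5761502   7.32392608 19.54474912] [ 1.622698   -0.86938912 -0.03212052] 37.72548973560333 0.37148056333181956
[(212, 20), (213, 41), (214, 59), (215, 56), (216, 37), (222, 23), (223, 89), (224, 134), (225, 98), (226, 29), (272, 70), (273, 130), (274, 124), (275, 58), (282, 19), (283, 41), (284, 34), (286, 41), (287, 36), (292, 23), (293, 43), (294, 37), (296, 33), (297, 34), (303, 19), (304, 37), (305, 33), (307, 31), (308, 37), (309, 19), (413, 22), (414, 22)]
```

>>> servo_tool(targets=[{"hand": 1, "x": -0.006, "y": 0, "z": 0.004, "roll": 0}, {"hand": 1, "x": -0.012, "y": 0, "z": 0.004, "roll": 0}, {"hand": 1, "x": -0.018, "y": 0, "z": 0.004, "roll": 0}, {"hand": 1, "x": -0.024, "y": 0, "z": 0.004, "roll": 0}, {"hand": 1, "x": -0.03, "y": 0, "z": 0.004, "roll": 0}])

```text
time: 7.4
tool_pos: [0.4674, 0.3721, 0.039]
tcp_rot: [-2.777, -1.463, -0.023]
wrist_force: [4.2, 6.4, 10.3]
width: 0.369
grip_force: 36.4
```

```bash
cat >> h.py <<'E'
def edges(c,v0=180,v1=440,th=30,u=(316,334)):
    import cv2
    col=cv2.GaussianBlur(c[v0:v1,u[0]:u[1]].mean(1).astype(np.float32),(1,3),0)
    d=np.abs(np.diff(col,axis=0)).sum(1)
    return [(v0+i,int(d[i])) for i in range(1,len(d)-1) if d[i]>th and d[i]>=d[i-1] and d[i]>d[i+1]]
E
python3 - <<'E'
from h import *
import cv2
s=bot.read_state(); print(s["time"],s["tool_pos"],s["wrist_force"],s["torque"],s["grip_force"])
c=read_camera("wrist")[:,:,::-1]; cv2.imwrite("pics/t3.png",c); print(edges(c,th=18))
E
```

```text
7.4 [0.46738046 0.37214246 0.03900386] [ 4.2025093   6.39785209 10.25028086] [ 0.78137759 -0.54243303  0.00269393] 36.44565761089325
[(213, 56), (222, 123), (226, 18), (272, 130), (282, 39), (286, 40), (293, 42), (296, 47), (304, 46), (308, 39), (413, 25)]
```

Bench friction isn't enough to turn the plug in the pads. The manifold's fixed rear wall can block the flange instead, so I'll check for free space there.

```bash
python3 - <<'E'
from h import *
import pickle
s=pickle.load(open("w1.pkl","rb"));C=cam("wrist",s)
for n,uv,z in (("carton",(267,362),.05),("carton",(375,338),.05),("carton",(390,378),.05),("carton",(287,411),.05),("green",(201,254),.03),("box near corner",(12,267),.05),("box",(152,303),.05),("neck?",(115,340),.05)):
    print(n,ray(C,uv,z)[:2].round(3), ((ray(C,uv,z)-[.5148,.0272,.138])@portR(58.95).T.T)[:0])
port=np.array([.5148,.0272]); u=np.array([.5158,.8567]); v=np.array([-.8567,.5158])
for X in (-40,100):
    for Y in (-65,65): print(X,Y,port+u*X/1e3+v*Y/1e3)
now=bot.read_state(); print(now["tool_pos"], (now["tool_pos"][:2]-port)@u,(now["tool_pos"][:2]-port)@v)
for uv in ((267,362),(375,338),(390,378),(287,411)):
    q=ray(C,uv,.05)[:2]-port; print((q@u).round(3),(q@v).round(3))
q=ray(C,(201,254),.03)[:2]-port; print("g",q@u,q@v)
E
```

```text
carton [0.577 0.255] []
carton [0.575 0.36 ] []
carton [0.622 0.365] []
carton [0.637 0.258] []
green [0.464 0.223] []
box near corner [0.43  0.069] []
box [0.492 0.173] []
neck? [0.52  0.126] []
-40 -65 [ 0.5498535 -0.040595 ]
-40 65 [0.4384825 0.026459 ]
100 -65 [0.6220655 0.079343 ]
100 65 [0.5106945 0.146397 ]
[0.46711765 0.37171276 0.03897314] 0.27054952811444233 0.21854914988594382
0.227 0.065
0.316 0.12
0.345 0.082
0.261 0.015
g 0.14190620493527326 0.14453625934501318
```

>>> servo_tool(targets=[{"hand": 1, "x": 0, "y": 0, "z": -0.08, "roll": 0}, {"hand": 1, "x": 0, "y": 0, "z": -0.16, "roll": 0}, {"hand": 1, "x": 0, "y": 0, "z": -0.16, "roll": 0}], grip_force=40)

```text
time: 7.7
tool_pos: [0.465, 0.3695, 0.1204]
tcp_rot: [-2.778, -1.464, -0.014]
wrist_force: [1.7, 1.6, -0.5]
width: 0.372
grip_force: 41.6
```

```bash
python3 - <<'E'
from h import *
s=bot.read_state(); print(s["time"],s["tool_pos"],s["wrist_force"]); print(move(s,[.592,.1557,.12],-31.05))
E
```

```text
7.7 [0.46496959 0.36953108 0.12038314] [ 1.67609231  1.62571493 -0.48389306]
{'x': np.float64(-0.2092), 'y': np.float64(0.4513), 'z': np.float64(0.0005), 'roll': np.float64(-0.0187)}
```

>>> servo_tool(targets=[{"hand": 1, "x": -0.03, "y": 0.07, "z": 0, "roll": -0.019}, {"hand": 1, "x": -0.065, "y": 0.14, "z": 0, "roll": -0.019}, {"hand": 1, "x": -0.1, "y": 0.21, "z": 0, "roll": -0.019}, {"hand": 1, "x": -0.13, "y": 0.28, "z": 0, "roll": -0.019}, {"hand": 1, "x": -0.16, "y": 0.35, "z": 0, "roll": -0.019}, {"hand": 1, "x": -0.19, "y": 0.41, "z": 0, "roll": -0.019}, {"hand": 1, "x": -0.209, "y": 0.45, "z": 0, "roll": -0.019}, {"hand": 1, "x": -0.209, "y": 0.451, "z": 0, "roll": -0.019}, {"hand": 1, "x": -0.209, "y": 0.451, "z": 0, "roll": -0.019}, {"hand": 1, "x": -0.209, "y": 0.451, "z": 0, "roll": -0.019}])

```text
time: 8.53
tool_pos: [0.5871, 0.1539, 0.1118]
tcp_rot: [-2.733, -1.546, 0.005]
wrist_force: [0.6, 0.1, -1.5]
width: 0.366
grip_force: 41.6
```

```bash
python3 - <<'E'
from h import *
import cv2,pickle
s=bot.read_state(); print(s["time"],s["tool_pos"],yaw(s),s["wrist_force"]); print(move(s,[.592,.1557,.053],-31.05))
c=read_camera("wrist")[:,:,::-1]; cv2.imwrite("pics/w4.png",c);pickle.dump(s,open("w4.pkl","wb"))
cv2.imwrite("pics/w4.png",c); print(edges(c,th=18))
E
```

```text
8.5333 [0.58711207 0.15393896 0.11183295] -31.02984811376918 [ 0.5601171   0.07852468 -1.52466702]
{'x': np.float64(0.0083), 'y': np.float64(0.0069), 'z': np.float64(0.1176), 'roll': np.float64(0.0001)}
[(199, 67), (222, 126), (272, 131), (282, 41), (285, 37), (293, 40), (296, 40), (304, 39), (308, 40), (413, 30)]
```

View pics/w4.png

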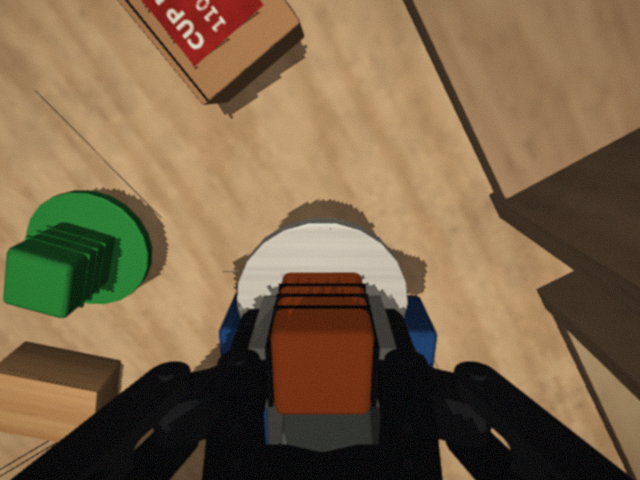

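The wrist view shows the box's rear face: bottom corners near (237,297) and (413,297), top corners near (220,335) and (436,335). The held plug is still upright.

```bash
python3 - <<'E'
from h import *
import pickle,cv2
s=pickle.load(open("w4.pkl","rb"));C=cam("wrist",s)
port=np.array([.5148,.0272]); u=np.array([.5158,.8567]); v=np.array([-.8567,.5158])
for uv,z in (((237,297),0),((413,297),0),((220,335),.05),((436,335),.05)):
    q=ray(C,uv,z)[:2]; print(uv,q.round(4),((q-port)@u).round(4),((q-port)@v).round(4))
print((s["tool_pos"][:2]-port)@u)
c=cv2.imread("pics/w4.png"); 
for x in (228,430): print(x,[(v_,tuple(int(t) for t in c[v_,x])) for v_ in range(285,372,5)])
E
```

```text
(237, 297) [0.5092 0.1392] 0.093 0.0626
(413, 297) [0.6146 0.076 ] 0.0932 -0.0604
(220, 335) [0.5104 0.1406] 0.0949 0.0623
(436, 335) [0.6179 0.0762] 0.0952 -0.0631
0.14587583036568733
228 [(285, (104, 147, 183)), (290, (109, 150, 188)), (295, (111, 155, 192)), (300, (109, 152, 189)), (305, (105, 144, 179)), (310, (57, 61, 69)), (315, (47, 29, 13)), (320, (51, 29, 13)), (325, (51, 30, 12)), (330, (106, 63, 33)), (335, (57, 37, 16)), (340, (54, 30, 15)), (345, (54, 33, 16)), (350, (43, 27, 16)), (355, (17, 16, 17)), (360, (12, 9, 11)), (365, (13, 14, 12)), (370, (12, 11, 13))]
430 [(285, (112, 154, 191)), (290, (115, 157, 192)), (295, (122, 166, 199)), (300, (117, 158, 192)), (305, (116, 159, 196)), (310, (120, 161, 197)), (315, (119, 162, 196)), (320, (65, 77, 92)), (325, (42, 25, 10)), (330, (66, 40, 21)), (335, (100, 60, 32)), (340, (104, 61, 31)), (345, (108, 66, 37)), (350, (107, 62, 34)), (355, (104, 63, 33)), (360, (106, 63, 35)), (365, (56, 33, 18)), (370, (14, 10, 12))]
```

>>> servo_tool(targets=[{"hand": 1, "x": 0.016, "y": 0.007, "z": 0.02, "roll": 0}, {"hand": 1, "x": 0.016, "y": 0.007, "z": 0.06, "roll": 0}, {"hand": 1, "x": 0.016, "y": 0.007, "z": 0.1, "roll": 0}, {"hand": 1, "x": 0.016, "y": 0.007, "z": 0.115, "roll": 0}, {"hand": 1, "x": 0.016, "y": 0.007, "z": 0.115, "roll": 0}, {"hand": 1, "x": 0.006, "y": 0.007, "z": 0.115, "roll": 0}, {"hand": 1, "x": -0.004, "y": 0.007, "z": 0.115, "roll": 0}, {"hand": 1, "x": -0.014, "y": 0.007, "z": 0.115, "roll": 0}], grip_force=20)

```text
time: 9.25
tool_pos: [0.5893, 0.1465, 0.0571]
tcp_rot: [2.733, 1.548, 0.003]
wrist_force: [0.1, 0.8, -2.1]
width: 0.37
grip_force: 41.5
```

```bash
python3 - <<'E'
from h import *
s=bot.read_state(); print(s["time"],s["tool_pos"],s["wrist_force"],((s["tool_pos"][:2]-[.5148,.0272])@[.5158,.8567]).round(4))
c=read_camera("wrist")[:,:,::-1];print(edges(c,th=18))
E
```

```text
9.25 [0.58927972 0.14651046 0.05713465] [ 0.10276462  0.83524324 -2.09139898] 0.1406
[(208, 53), (222, 123), (272, 128), (282, 40), (285, 38), (293, 40), (296, 41), (304, 36), (308, 38), (413, 33)]
```

>>> servo_tool(targets=[{"hand": 1, "x": -0.004, "y": 0, "z": 0.008, "roll": 0}, {"hand": 1, "x": -0.008, "y": 0, "z": 0.008, "roll": 0}, {"hand": 1, "x": -0.014, "y": 0, "z": 0.006, "roll": 0}, {"hand": 1, "x": -0.02, "y": 0, "z": 0.002, "roll": 0}, {"hand": 1, "x": -0.026, "y": 0, "z": -0.003, "roll": 0}, {"hand": 1, "x": -0.032, "y": 0, "z": -0.008, "roll": 0}, {"hand": 1, "x": -0.038, "y": 0, "z": -0.013, "roll": 0}])

```text
time: 9.88
tool_pos: [0.5806, 0.1321, 0.0631]
tcp_rot: [-2.734, -1.545, -0.009]
wrist_force: [4.3, 6.8, -5.9]
width: 0.371
grip_force: 40.1
```

```bash
python3 - <<'E'
from h import *
s=bot.read_state(); print(s["time"],s["tool_pos"],s["wrist_force"],s["tcp_rot"],((s["tool_pos"][:2]-[.5148,.0272])@[.5158,.8567]).round(4))
c=read_camera("wrist")[:,:,::-1];print(edges(c,th=18))
import cv2;cv2.imwrite("pics/t5.png",c)
E
```

```text
9.8833 [0.58055052 0.1320552  0.0630822 ] [ 4.32840633  6.75249427 -5.90158702] [-2.73398968 -1.54525703 -0.00913014] 0.1237
[(193, 54), (200, 36), (209, 74), (257, 100), (274, 59), (277, 60), (288, 60), (292, 66), (304, 58), (308, 46), (406, 33)]
```

```bash
python3 - <<'E'
from h import *
s=bot.read_state(); P=((-16,76),(16,30),(36,30))
print(lean(s,[413,272.5,222.5],P)); print(lean(s,[406,257.5,209.5],P))
E
```

```text
(array([ -7.38944538, -32.13697581, -11.83608731]), array([ 2.58069122e-11, -8.92441676e-12,  8.98126018e-12]))
(array([  4.05075095, -39.08015726,   0.66407466]), array([ 0.00000000e+00,  5.68434189e-14, -1.70530257e-13]))
```

```bash
cat >> h.py <<'E'
def model(s,p,P):
    C=cam("wrist",s); Rt=R.from_rotvec(s["tcp_rot"]).as_matrix(); P=np.array(P,float); t=np.radians(p[2])
    x=P[:,0]*np.cos(t)-P[:,1]*np.sin(t)+p[0]; up=P[:,1]*np.cos(t)+P[:,0]*np.sin(t)+p[1]
    return proj(C,s["tool_pos"]+np.c_[x,0*x,-up]@Rt.T/1e3)[:,1]
E
python3 - <<'E'
from h import *
s=bot.read_state(); P=((-16,76),(16,76),(16,30),(36,30),(36,22))
for p in ((0,-39,0),(-4,-39,0),(-4,-42,0),(-6,-39,0),(-6,-45,0)): print(p,model(s,p,P).round(1))
for p in ((4,-39,12),(10,-39,12),(14,-39,25)): print(p,model(s,p,P).round(1))
import cv2
c=cv2.imread("pics/w4.png"); print([(v,tuple(int(t) for t in c[v,316:334].mean(0))) for v in range(205,425,4)])
E
```

```text
(0, -39, 0) [414.6 328.1 265.9 218.5 212.8]
(-4, -39, 0) [424.4 339.7 274.9 228.3 222.1]
(-4, -42, 0) [417.5 334.1 271.9 225.9 220. ]
(-6, -39, 0) [429.3 345.4 279.4 233.1 226.8]
(-6, -45, 0) [415.5 334.3 273.3 228.3 222.4]
(4, -39, 12) [430.5 366.1 274.5 231.5 221.1]
(10, -39, 12) [416.5 349.2 260.7 216.1 206.2]
(14, -39, 25) [422.5 382.  270.3 233.9 219.1]
[(205, (55, 77, 96)), (209, (57, 79, 99)), (213, (58, 80, 100)), (217, (64, 81, 96)), (221, (75, 83, 87)), (225, (195, 211, 217)), (229, (175, 191, 200)), (233, (172, 188, 197)), (237, (176, 192, 201)), (241, (178, 194, 203)), (245, (181, 198, 207)), (249, (178, 194, 203)), (253, (175, 192, 200)), (257, (175, 191, 200)), (261, (179, 195, 204)), (265, (180, 196, 205)), (269, (172, 187, 196)), (273, (47, 68, 115)), (277, (17, 43, 102)), (281, (16, 41, 100)), (285, (10, 14, 24)), (289, (15, 39, 95)), (293, (10, 26, 59)), (297, (12, 30, 70)), (301, (14, 36, 85)), (305, (8, 19, 46)), (309, (14, 32, 72)), (313, (14, 36, 86)), (317, (13, 35, 85)), (321, (13, 36, 85)), (325, (14, 36, 86)), (329, (14, 36, 88)), (333, (18, 45, 106)), (337, (18, 48, 116)), (341, (20, 50, 117)), (345, (19, 49, 117)), (349, (20, 50, 117)), (353, (19, 49, 116)), (357, (18, 48, 116)), (361, (20, 50, 117)), (365, (20, 49, 117)), (369, (20, 50, 117)), (373, (19, 49, 116)), (377, (19, 49, 116)), (381, (19, 48, 116)), (385, (19, 49, 115)), (389, (19, 48, 114)), (393, (19, 48, 115)), (397, (20, 48, 115)), (401, (17, 47, 113)), (405, (19, 47, 114)), (409, (19, 47, 114)), (413, (22, 43, 92)), (417, (48, 52, 51)), (421, (49, 53, 52))]
```

```bash
cat >> h.py <<'E'
PF=((-16,76),(16,76),(16,30),(36,22))
E
python3 - <<'E'
from h import *
import cv2
s=bot.read_state(); c=cv2.imread("pics/t5.png")
print([e for e in edges(c,th=5)])
print(lean(s,[415,333,272.5,222.5],PF))
print(lean(s,[407,257.5,209.5],((-16,76),(16,30),(36,22))))
E
```

```text
[(193, 54), (200, 36), (209, 74), (213, 12), (224, 5), (251, 7), (257, 100), (274, 59), (277, 60), (288, 60), (292, 66), (304, 58), (308, 46), (338, 7), (406, 33), (416, 17)]
(array([ -6.07713327, -44.92033421,  -0.38710214]), array([-0.11152329,  0.02251976,  0.4597774 , -0.35394607]))
(array([ 42.25947354, -14.90920862,  48.60029629]), array([ 9.09494702e-13,  6.25277607e-13, -1.05160325e-12]))
```

```bash
python3 - <<'E'
from h import *
s=bot.read_state()
for r in (193.5,200.5,209.5):print(r,lean(s,[407,338,257.5,r],PF))
print(lean(s,[407,338,257.5,209.5,200.5],PF[:3]+((36,30),(36,22))))
print(lean(s,[407,338,257.5,209.5],PF[:3]+((36,30),)))
E
```

```text
193.5 (array([ 13.20840347, -38.71105961,  11.3467306 ]), array([ 1.26112136, -0.1650177 , -5.11034153,  3.77237895]))
200.5 (array([ 10.09875949, -41.8949649 ,  10.63382271]), array([ 0.47195268, -0.07063374, -1.88533802,  1.39911772]))
209.5 (array([  5.89885376, -46.21843837,   9.70435562]), array([-0.5740462 ,  0.09968229,  2.25087168, -1.681637  ]))
(array([ 10.41910573, -41.42540726,  10.59549971]), array([ 0.65050126, -0.25130919, -2.24250373,  0.88978521,  0.84855755]))
(array([  9.95438167, -41.81185416,  10.41989703]), array([ 0.59462953, -0.34206815, -1.78926275,  1.45065442]))
```

Lean is about 10.5° and the method works. I'll continue.

>>> servo_tool(targets=[{"hand": 1, "x": -0.005, "y": 0, "z": -0.002, "roll": 0}, {"hand": 1, "x": -0.01, "y": 0, "z": -0.004, "roll": 0}, {"hand": 1, "x": -0.015, "y": 0, "z": -0.007, "roll": 0}, {"hand": 1, "x": -0.02, "y": 0, "z": -0.01, "roll": 0}, {"hand": 1, "x": -0.025, "y": 0, "z": -0.012, "roll": 0}, {"hand": 1, "x": -0.028, "y": 0, "z": -0.014, "roll": 0}])

```text
time: 10.43
tool_pos: [0.5734, 0.12, 0.0701]
tcp_rot: [-2.734, -1.546, -0.009]
wrist_force: [4.6, 6.3, -5.9]
width: 0.369
grip_force: 38.9
```

```bash
python3 - <<'E'
from h import *
s=bot.read_state(); print(s["time"],s["tool_pos"],s["wrist_force"],s["tcp_rot"],((s["tool_pos"][:2]-[.5148,.0272])@[.5158,.8567]).round(4))
c=read_camera("wrist")[:,:,::-1];print(edges(c,150,440,th=5))
import cv2;cv2.imwrite("pics/t6.png",c)
E
```

```text
10.4333 [0.57342704 0.11995126 0.07008741] [ 4.63641679  6.34157819 -5.92749456] [-2.73417129 -1.5455272  -0.00929692] 0.1097
[(180, 60), (184, 70), (198, 23), (201, 9), (204, 8), (236, 7), (241, 86), (266, 79), (271, 83), (285, 79), (290, 80), (306, 80), (311, 46), (358, 6), (394, 32)]
```

```bash
python3 - <<'E'
from h import *
s=bot.read_state()
print(lean(s,[395,358,241,198,184],PF[:3]+((36,30),(36,22))))
print(lean(s,[395,241,198,184],PF[:1]+PF[2:3]+((36,30),(36,22))))
print(lean(s,[395,345,241,198,184],PF[:3]+((36,30),(36,22))))
E
```

```text
(array([ 32.07874356, -33.71318379,  29.96261274]), array([ 0.91560086, -0.53139606, -2.21868202,  1.95055832, -0.22301784]))
(array([ 25.04640727, -39.05201223,  22.20628927]), array([ 0.26974234, -1.0869956 , -0.17081163,  0.93340387]))
(array([ 25.98255578, -38.50202439,  23.30835922]), array([ 0.35137098, -0.06752012, -1.24391194,  0.11815144,  0.77922879]))
```

```bash
python3 - <<'E'
from h import *
s=bot.read_state(); P=PF[:1]+PF[2:3]+((36,30),(36,22)); vs=np.array([395,241,198,184])
def pose(t,h):
    c,n=np.cos(np.radians(t)),np.sin(np.radians(t)); return (-6*c+(45+h)*n, h-(45+h)*c-6*n, t)
for h in (15,19,23,27):
    r=least_squares(lambda t:model(s,pose(t[0],h),P)-vs,[20]); print(h,r.x,r.fun.round(1),pose(r.x[0],h))
r=least_squares(lambda t:model(s,pose(t[0],t[1]),P)-vs,[20,20]); print(r.x,r.fun)
E
```

```text
15 [35.32908321] [ 0.6  7.7 18.5 14.8] (np.float64(29.801244181670384), np.float64(-37.42028085793186), np.float64(35.32908321361581))
19 [35.16375011] [-2.9  2.8 12.6  8.9] (np.float64(31.95351682301174), np.float64(-36.77609490311693), np.float64(35.163750106510065))
23 [32.2778829] [-3.8 -0.4  7.   4.4] (np.float64(31.240961456714654), np.float64(-37.69598279342768), np.float64(32.27788290280885))
27 [27.88063138] [-3.1 -1.2  3.4  2.5] (np.float64(28.365891874681363), np.float64(-39.44829702975002), np.float64(27.880631380815544))
[20.60147916 35.95173123] [-2.23959795 -0.72970175  0.24432984  2.13914093]
```

>>> servo_tool(targets=[{"hand": 1, "x": 0.012, "y": 0, "z": -0.01, "roll": 0}, {"hand": 1, "x": 0.02, "y": 0, "z": -0.05, "roll": 0}, {"hand": 1, "x": 0.02, "y": 0, "z": -0.12, "roll": 0}, {"hand": 1, "x": 0.02, "y": 0, "z": -0.2, "roll": 0}, {"hand": 1, "x": 0.02, "y": 0, "z": -0.28, "roll": 0}, {"hand": 1, "x": 0.02, "y": 0, "z": -0.36, "roll": 0}, {"hand": 1, "x": 0.02, "y": 0, "z": -0.44, "roll": 0}, {"hand": 1, "x": 0.02, "y": 0, "z": -0.46, "roll": 0}, {"hand": 1, "x": 0.02, "y": 0, "z": -0.46, "roll": 0}], grip_force=60)

```text
time: 11.23
tool_pos: [0.5792, 0.1271, 0.3054]
tcp_rot: [2.731, 1.545, 0.015]
wrist_force: [1.0, 0.1, -1.9]
width: 0.37
grip_force: 63.8
```

>>> servo_tool(targets=[{"hand": 1, "x": -0.06, "y": 0, "z": 0, "roll": 0}, {"hand": 1, "x": -0.12, "y": 0, "z": 0, "roll": 0}, {"hand": 1, "x": -0.18, "y": 0, "z": 0, "roll": 0}, {"hand": 1, "x": -0.24, "y": 0, "z": 0, "roll": 0}, {"hand": 1, "x": -0.3, "y": 0, "z": 0, "roll": 0}, {"hand": 1, "x": -0.34, "y": 0, "z": 0, "roll": 0}, {"hand": 1, "x": -0.356, "y": 0, "z": 0, "roll": 0}, {"hand": 1, "x": -0.356, "y": 0, "z": 0, "roll": 0}, {"hand": 1, "x": -0.356, "y": 0, "z": 0, "roll": 0}, {"hand": 1, "x": -0.356, "y": 0, "z": 0, "roll": 0}])

```text
time: 12.07
tool_pos: [0.4851, -0.0251, 0.2983]
tcp_rot: [-2.733, -1.547, 0.001]
wrist_force: [0.2, 1.0, -1.6]
width: 0.362
grip_force: 63.7
```

```bash
python3 - <<'E'
from h import *
import cv2,pickle
s=bot.read_state(); print(s["time"],s["tool_pos"],yaw(s),s["wrist_force"],s["grip_force"])
c=read_camera("wrist")[:,:,::-1];pickle.dump(s,open("w7.pkl","wb"))
cv2.imwrite("pics/w7.png",c);print(edges(c,150,440,th=8))
C=cam("wrist",s); port=(.5148,.0272,.138,58.95)
print(proj(C,w(port,[[0,0,0],ring(1.01),latch(1.21)])))
cv2.imwrite("pics/w7v.png",cv2.resize(c,(800,600),interpolation=cv2.INTER_CUBIC))
E
```

```text
12.0667 [ 0.48510913 -0.02509013  0.29828333] -30.96989907571414 [ 0.19876902  1.00946764 -1.6109823 ] 63.698716163635254
[(151, 43), (154, 25), (158, 67), (162, 8), (168, 88), (171, 83), (174, 61), (184, 80), (198, 23), (201, 9), (205, 9), (241, 96), (266, 85), (271, 87), (285, 86), (290, 87), (306, 81), (312, 47), (394, 32), (403, 70), (407, 19)]
[[319.55153527 125.57495709]
 [413.06463033 242.42716054]
 [158.22025994 158.66634434]]
```

View pics/w7v.png

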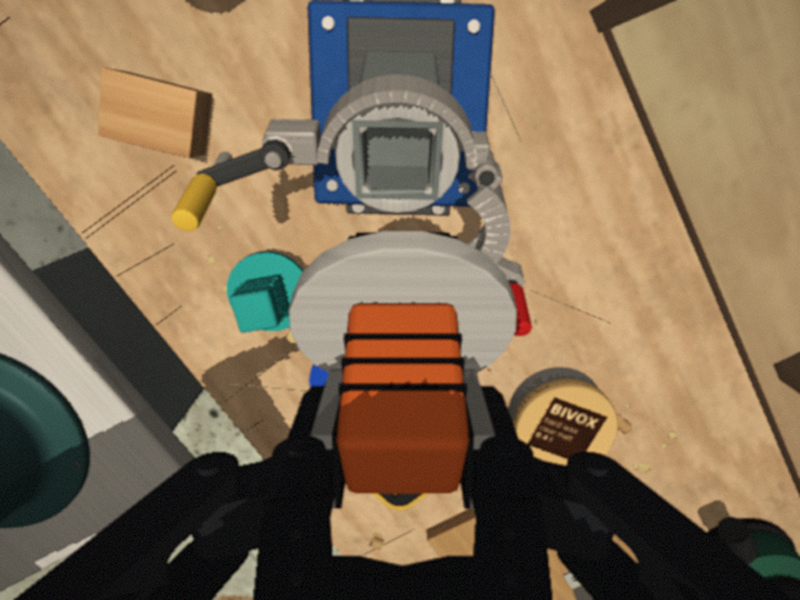

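The last picture (800x600 scale) gives:

| Feature | Position |
|---|---|
| Port hole centre | (398,159.5) |
| Flange, left and right | (335,160), (462,160) |
| Yellow post, top and foot | (187,218), (204,181) |
| Red post, visible part | (514,283) to (524,332) |
| Box top, rear corners | (310,3), (494,5) |

The plug is still held leaning. I'll fit port, ring and latch from these.

```bash
cat > fit.py <<'E'
from h import *
import pickle
s=pickle.load(open("w7.pkl","rb"));C=cam("wrist",s);S,D=cam("scene"),cam("side")
obs=np.array([[398,159.5],[335,160],[462,160],[187,218],[204,181],[524,332],[514,283],[310,3],[494,5]])/1.25
old=np.array([[333.2,233.2],[374.5,249.5],[292.8,231.8]]),np.array([[335.3,233.1],[343.5,260.6],[290.7,213.8]])
def world(p):
    port=p[:4]; e=np.array([0,0,.018])
    W=w(port,[[0,0,0],[0,.036,0],[0,-.036,0],latch(p[5])+e,latch(p[5])-e,ring(p[4])+e,ring(p[4])-e])
    c,n=np.cos(np.radians(port[3])),np.sin(np.radians(port[3])); u=np.array([c,n,0]);v=np.array([-n,c,0]); o=np.array([*port[:2],.05])
    return np.r_[W,[o+.1*u+.065*v,o+.1*u-.065*v]]
def f(p,k=.3):
    W=world(p); r=(proj(C,W)-obs)
    r[1:3,1]*=.3
    M=w(p[:4],[[0,0,0],ring(p[4]),latch(p[5])])
    return np.r_[r.ravel(),.5*(proj(S,M)-old[0]).ravel(),.5*(proj(D,M)-old[1]).ravel(),(p[2]-.14)/.001]
r=least_squares(f,[.515,.027,.14,59,1,1.2],x_scale=[.01,.01,.01,5,.1,.1])
if __name__=="__main__":
    print(r.x.round(4)); print(r.fun.round(1))
E
python3 fit.py
```

```text
[5.13000e-01 2.46000e-02 1.38300e-01 5.83224e+01 1.04620e+00 1.25390e+00]
[ 0.9  2.5  1.5  0.4 -0.6  0.8 -2.   1.1  0.7  0.  -0.2 -2.5  0.6  4.6
 -3.3 -3.1  2.5 -2.6  0.4  0.1  0.2 -0.2 -0.2 -0.4 -1.1  0.5  0.1  0.4
  0.1  0.1 -1.7]
```

```bash
python3 - <<'E'
import fit; from fit import *
for m in ("nobox","noold","z140"):
    def g(p):
        q=f(p).copy()
        if m!="z140": q[14:18]=0
        if m=="noold": q[18:30]=0
        if m=="z140": q[14:18]*=.3; q[-1]*=10
        return q
    q=least_squares(g,r.x,x_scale=[.01,.01,.01,5,.1,.1]); print(m,q.x.round(4)); print(q.fun.round(1)[:14])
E
```

```text
nobox [5.13800e-01 2.65000e-02 1.39900e-01 5.78433e+01 1.05130e+00 1.18420e+00]
[ 0.4 -0.2  0.7 -0.5 -0.7  0.1 -1.6  0.7  1.4 -0.3 -0.5 -3.4  0.5  3.5]
noold [5.13800e-01 2.65000e-02 1.40100e-01 5.78414e+01 1.05100e+00 1.18280e+00]
[ 0.5 -0.3  0.7 -0.5 -0.6  0.1 -1.6  0.7  1.3 -0.3 -0.5 -3.4  0.5  3.5]
z140 [5.13700e-01 2.63000e-02 1.40000e-01 5.79613e+01 1.04840e+00 1.19420e+00]
[ 0.6  0.1  0.8 -0.4 -0.5  0.2 -1.8  0.9  1.2 -0.2 -0.4 -3.2  0.5  3.6]
```

```bash
python3 - <<'E'
from h import *
import cv2
s=bot.read_state(); zs=np.arange(30,76,.1); b=model(s,(-6.1,-44.9,0),np.c_[0*zs+16,zs])
st=[zs[np.argmin(abs(b-v))] for v in (284,294.7,306.2)]; print(st)
P=[(-16,76),(16,76),(16,30)]+[(16,z) for z in st]
c=cv2.imread("pics/w7.png"); print(edges(c,310,440,th=4),edges(c,310,440,th=4,u=(290,310)),edges(c,310,440,th=4,u=(335,355)))
for sub,v in ((P,[394.5,358,241,268.5,287.7,309]),(P[:1]+P[2:],[394.5,241,268.5,287.7,309]),(P[:1]+P[2:]+[(36,22)],[394.5,241,268.5,287.7,309,184])):
    print(lean(s,v,sub))
E
```

```text
[np.float64(39.90000000000014), np.float64(49.00000000000027), np.float64(57.800000000000395)]
[(312, 47), (359, 7), (394, 32), (403, 70), (407, 19), (414, 6), (430, 5), (436, 5)] [(311, 62), (315, 12), (351, 4), (358, 5), (394, 69), (418, 5), (429, 20), (432, 8), (435, 14)] [(311, 47), (359, 6), (394, 88), (418, 33), (428, 22), (437, 5)]
(array([ 28.33137352, -39.28258039,  31.0770586 ]), array([-0.35516093,  1.61543728,  3.63802136, -2.93472982, -1.27329841,
       -0.7284028 ]))
(array([ 31.7955964 , -35.58571491,  33.68934063]), array([-0.08929062,  2.20874975, -3.15032692, -0.33576631,  1.35615042]))
(array([ 35.533604  , -30.817007  ,  35.27655075]), array([ 1.04244044, -0.55167805, -4.7754946 , -0.83563653,  2.02782879,
        2.85549739]))
```

```bash
cat >> h.py <<'E'
PORT=np.array([.5138,.0265,.140]); YAW=58.3; U=np.array([np.cos(np.radians(YAW)),np.sin(np.radians(YAW)),0]); V=np.array([-U[1],U[0],0]); Z=np.array([0,0,1.])
def at(u,v,z): return PORT+U*u/1e3+V*v/1e3+Z*z/1e3
def uvz(s): d=(s["tool_pos"]-PORT)*1e3; return np.round([d@U,d@V,d[2]],1)
E
python3 - <<'E'
from h import *
s=bot.read_state();print(uvz(s),move(s,at(-30,0,47),YAW-90))
E
```

```text
[-58.7  -2.8 158.6] {'x': np.float64(0.0575), 'y': np.float64(-0.0046), 'z': np.float64(0.2232), 'roll': np.float64(0.0042)}
```

>>> servo_tool(targets=[{"hand": 1, "x": 0.03, "y": -0.003, "z": 0.06, "roll": 0.004}, {"hand": 1, "x": 0.057, "y": -0.006, "z": 0.12, "roll": 0.004}, {"hand": 1, "x": 0.057, "y": -0.006, "z": 0.17, "roll": 0.004}, {"hand": 1, "x": 0.057, "y": -0.006, "z": 0.2, "roll": 0.004}, {"hand": 1, "x": 0.057, "y": -0.006, "z": 0.22, "roll": 0.004}, {"hand": 1, "x": 0.057, "y": -0.006, "z": 0.222, "roll": 0.004}, {"hand": 1, "x": 0.057, "y": -0.006, "z": 0.222, "roll": 0.004}])

```text
time: 12.7
tool_pos: [0.4973, 0.0007, 0.188]
tcp_rot: [-2.743, -1.531, 0.001]
wrist_force: [-0.3, -0.7, -1.8]
width: 0.368
grip_force: 63.8
```

```bash
python3 - <<'E'
from h import *
s=bot.read_state();print(s["time"],uvz(s),yaw(s),s["wrist_force"],s["grip_force"],move(s,at(-19,-.8,23.6),YAW-90))
import cv2
c=read_camera("wrist")[:,:,::-1]; cv2.imwrite("pics/w8.png",c); print(edges(c,60,440,th=15))
E
```

```text
12.7 [-30.7   0.5  48. ] -31.663008381301474 [-0.32522415 -0.69460483 -1.78085604] 63.76872539520264 {'x': np.float64(0.0234), 'y': np.float64(0.0027), 'z': np.float64(0.0488), 'roll': np.float64(0.0002)}
[(109, 24), (134, 24), (147, 27), (150, 47), (161, 60), (165, 18), (171, 28), (173, 28), (178, 45), (184, 106), (198, 24), (241, 97), (266, 87), (271, 87), (285, 87), (290, 89), (306, 82), (311, 49), (394, 95), (422, 66)]
```

>>> servo_tool(targets=[{"hand": 1, "x": 0.005, "y": 0, "z": 0.01, "roll": 0}, {"hand": 1, "x": 0.01, "y": 0, "z": 0.02, "roll": 0}, {"hand": 1, "x": 0.0135, "y": 0, "z": 0.028, "roll": 0}, {"hand": 1, "x": 0.017, "y": 0, "z": 0.035, "roll": 0}, {"hand": 1, "x": 0.017, "y": 0, "z": 0.035, "roll": 0}], grip_force=60)

```text
time: 13.17
tool_pos: [0.5017, 0.0056, 0.1749]
tcp_rot: [2.74, 1.53, -0.003]
wrist_force: [-11.7, -7.3, 20.0]
width: 0.366
grip_force: 66.6
```

```bash
python3 - <<'E'
from h import *
s=bot.read_state();print(s["time"],uvz(s),yaw(s),s["wrist_force"],s["wrist_force"]@U,s["wrist_force"]@V,s["grip_force"])
c=read_camera("wrist")[:,:,::-1]; print(edges(c,60,440,th=15))
E
```

```text
13.1667 [-24.1  -0.7  34.9] -31.64049439594367 [-11.69054368  -7.31255636  20.01496469] -12.364653483306238 6.103903376725312 66.61365151405334
[(127, 22), (156, 24), (171, 26), (181, 71), (184, 83), (198, 24), (241, 85), (267, 91), (271, 90), (286, 86), (291, 96), (307, 78), (312, 51), (394, 108), (436, 76)]
```

>>> servo_tool(targets=[{"hand": 1, "x": -0.0034, "y": -0.002, "z": -0.0072, "roll": 0}, {"hand": 1, "x": -0.0034, "y": -0.005, "z": -0.0072, "roll": 0}, {"hand": 1, "x": 0, "y": -0.005, "z": 0, "roll": 0}, {"hand": 1, "x": 0.0034, "y": -0.005, "z": 0.0072, "roll": 0}, {"hand": 1, "x": 0.0034, "y": -0.005, "z": 0.0072, "roll": 0}])

```text
time: 13.63
tool_pos: [0.4992, 0.0062, 0.1724]
tcp_rot: [2.737, 1.53, -0.011]
wrist_force: [-20.1, -15.6, 33.6]
width: 0.364
grip_force: 69.8
```

```bash
cat >> h.py <<'E'
def rep(s):
    f=s["wrist_force"]; t=np.radians(25); d=uvz(s); fu,fv,fz=f@U,f@V,f[2]
    print("t",round(s["time"],2),"uvz",d,"port-frame x,z of tool",np.round([d[0]*np.cos(t)+d[2]*np.sin(t),-d[0]*np.sin(t)+d[2]*np.cos(t)],1),
      "F xyz(port)",np.round([fu*np.cos(t)+fz*np.sin(t),fv,-fu*np.sin(t)+fz*np.cos(t)],1),"yaw",round(yaw(s)-YAW+90,2),"grip",round(s["grip_force"]),round(s["width"],3))
    T=R.from_rotvec(s["tcp_rot"]).as_matrix().T@s["torque"]; print("torque tool",T.round(2))
E
python3 - <<'E'
from h import *
s=bot.read_state();rep(s)
c=read_camera("wrist")[:,:,::-1]; print(edges(c,60,440,th=15))
E
```

```text
t 13.63 uvz [-25.    1.7  32.4] port-frame x,z of tool [-9.  39.9] F xyz(port) [-7.4  8.9 40.5] yaw 0.12 grip 70 0.364
torque tool [ 1.67 -3.35 -0.28]
[(76, 17), (125, 28), (155, 21), (170, 32), (182, 105), (187, 143), (202, 17), (244, 84), (270, 89), (275, 94), (291, 93), (296, 96), (301, 20), (313, 53), (318, 51), (397, 107), (436, 66)]
```

```bash
cat >> h.py <<'E'
def line(s,h=.21):
    F=s["wrist_force"]+[0,0,2.0]; T=s["torque"]; r0=np.cross(F,T)/(F@F); O=s["tool_pos"]+[0,0,h]
    Rp=portR(YAW)
    for z in (20,0,-10):  # intersect with port plane z
        p=(O+r0-PORT)@Rp; d=F@Rp; q=p+d*(z/1e3-p[2])/d[2]; print("z",z,"line xy",(q[:2]*1e3).round(1))
E
python3 - <<'E'
from h import *
s=bot.read_state()
for h in (.18,.21,.24): line(s,h)
E
```

```text
z 20 line xy [13.6  4.3]
z 0 line xy [16.1  0.5]
z -10 line xy [17.4 -1.4]
z 20 line xy [29.7 -0.9]
z 0 line xy [32.2 -4.7]
z -10 line xy [33.5 -6.6]
z 20 line xy [45.8 -6. ]
z 0 line xy [48.4 -9.9]
z -10 line xy [ 49.6 -11.8]
```

>>> servo_tool(targets=[{"hand": 1, "x": -0.0068, "y": 0.0, "z": -0.0145, "roll": 0}, {"hand": 1, "x": -0.0122, "y": 0.001, "z": -0.012, "roll": 0}, {"hand": 1, "x": -0.0122, "y": 0.001, "z": -0.012, "roll": 0}, {"hand": 1, "x": -0.009, "y": 0.001, "z": -0.005, "roll": 0}, {"hand": 1, "x": -0.0054, "y": 0.001, "z": 0.0025, "roll": 0}, {"hand": 1, "x": -0.0054, "y": 0.001, "z": 0.0025, "roll": 0}])

```text
time: 14.18
tool_pos: [0.4976, 0.004, 0.1691]
tcp_rot: [2.738, 1.531, -0.013]
wrist_force: [-18.4, -15.4, 28.0]
width: 0.37
grip_force: 70.2
```

```bash
python3 - <<'E'
from h import *
s=bot.read_state();rep(s); line(s,.19)
c=read_camera("wrist")[:,:,::-1]; print(edges(c,60,440,th=15))
E
```

```text
t 14.18 uvz [-27.6   2.   29.1] port-frame x,z of tool [-12.7  38. ] F xyz(port) [-8.8  7.5 35. ] yaw 0.12 grip 70 0.37
torque tool [ 1.4  -3.04 -0.22]
z 20 line xy [25.5 -0.6]
z 0 line xy [29.9 -4.7]
z -10 line xy [32.  -6.8]
[(71, 15), (119, 24), (148, 22), (165, 31), (176, 62), (182, 90), (189, 149), (208, 18), (245, 90), (274, 97), (278, 92), (295, 96), (300, 76), (304, 19), (318, 56), (323, 52), (399, 96), (436, 59)]
```

```bash
python3 - <<'E'
from h import *
import cv2
for n in ("w4","w7"):
    c=cv2.imread(f"pics/{n}.png"); h=cv2.cvtColor(c,cv2.COLOR_BGR2HSV); m=((h[:,:,0]<14)&(h[:,:,1]>150)&(h[:,:,2]>50))
    out=[]
    for v in range(238,420,8):
        x=np.where(m[v,250:400])[0]
        if len(x)>20: out.append((v,int(x.min()+250),int(x.max()+250)))
    print(n,out)
s=bot.read_state(); C=cam("wrist",s); Rt=R.from_rotvec(s["tcp_rot"]).as_matrix()
for p in ((-6.1,-44.9,0),(20,-41.5,22),(28.3,-39,30),(24.3,-40,25)):
    print(p)
    for x,z in ((16,30),(16,58),(16,76),(-16,76)):
        t=np.radians(p[2]); X=x*np.cos(t)-z*np.sin(t)+p[0]; up=z*np.cos(t)+x*np.sin(t)+p[1]
        q=proj(C,s["tool_pos"]+np.array([[X,-16,-up],[X,16,-up]])@Rt.T/1e3); print((x,z),q[:,1].mean().round(1),q[:,0].round(1))
E
```

```text
w4 [(278, 284, 360), (286, 286, 357), (302, 278, 365), (310, 278, 365), (318, 274, 369), (326, 273, 371), (334, 271, 372), (342, 271, 373), (350, 271, 372), (358, 272, 372), (366, 272, 371), (374, 273, 371), (382, 273, 371), (390, 274, 370), (398, 274, 370), (406, 275, 369)]
w7 [(246, 282, 362), (254, 279, 364), (262, 279, 365), (278, 277, 367), (286, 276, 367), (294, 275, 369), (302, 274, 370), (318, 272, 371), (326, 271, 372), (334, 271, 373), (342, 270, 374), (350, 269, 374), (358, 270, 373), (366, 272, 371), (374, 274, 370), (382, 276, 368), (390, 279, 365)]
(-6.1, -44.9, 0)
(16, 30) 273.6 [282.9 358.7]
(16, 58) 306.5 [275.8 365.4]
(16, 76) 334.8 [269.7 371.2]
(-16, 76) 416.1 [273.6 367.5]
(20, -41.5, 22)
(16, 30) 249.6 [280.2 361.3]
(16, 58) 305.7 [273.8 367.3]
(16, 76) 351.7 [268.6 372.2]
(-16, 76) 401.8 [276.2 365. ]
(28.3, -39, 30)
(16, 30) 243.5 [279.2 362.2]
(16, 58) 306.9 [273.5 367.6]
(16, 76) 357.5 [269.  371.9]
(-16, 76) 394.3 [277.4 363.8]
(24.3, -40, 25)
(16, 30) 245.1 [279.6 361.9]
(16, 58) 304.1 [273.4 367.7]
(16, 76) 352.2 [268.3 372.5]
(-16, 76) 397.9 [276.4 364.8]
```

>>> servo_tool(targets=[{"hand": 1, "x": -0.0042, "y": -0.002, "z": -0.0091, "roll": 0}, {"hand": 1, "x": -0.0042, "y": -0.002, "z": -0.0091, "roll": 0}, {"hand": 1, "x": 0.002, "y": -0.002, "z": -0.012, "roll": 0}, {"hand": 1, "x": 0.0085, "y": -0.002, "z": -0.015, "roll": 0}, {"hand": 1, "x": 0.0085, "y": -0.002, "z": -0.015, "roll": 0}])

```text
time: 14.65
tool_pos: [0.4993, 0.0094, 0.1731]
tcp_rot: [2.74, 1.531, -0.011]
wrist_force: [-8.6, -11.0, 9.5]
width: 0.369
grip_force: 67.7
```

```bash
cat >> h.py <<'E'
def look(s):
    c=read_camera("wrist")[:,:,::-1]; e=edges(c,225,440,th=15); print(e)
    return c
E
python3 - <<'E'
from h import *
s=bot.read_state();rep(s); line(s,.19); look(s)
E
```

```text
t 14.65 uvz [-22.2   3.4  33.1] port-frame x,z of tool [-6.1 39.4] F xyz(port) [-8.5  1.5 14.5] yaw 0.07 grip 68 0.369
torque tool [ 0.11 -2.29  0.03]
z 20 line xy [24.  -6.9]
z 0 line xy [33.4 -8.8]
z -10 line xy [38.1 -9.8]
[(245, 93), (273, 92), (278, 95), (295, 92), (300, 87), (304, 24), (317, 53), (323, 59), (398, 98), (437, 39)]
```

```bash
python3 - <<'E'
from h import *
import pickle
s=bot.read_state()
P5=((-16,76),(16,76),(16,30),(36,30),(36,22))
b=np.array([415,333,272.5,222.5,213.5])
print("free",lean(s,b,P5))
# allow camera height/pitch error common: params x,lean,dz + camera pitch offset
r=least_squares(lambda q:model(s,(q[0],-39,q[1]),P5)-b,[0,0]); print("z39",r.x,r.fun)
r=least_squares(lambda q:model(s,(q[0],-39,0),P5)+q[1]-b,[0,0]); print("z39 lean0 + row shift",r.x,r.fun)
# widths baseline: 32 mm top back width
print(model(s,(-3,-39,0),P5))
v=np.array([394.5,356,241,198,184])
print("w7 free",lean(s,v,P5))
for d in (0,3,6):
    r=least_squares(lambda q:model(s,(q[0],q[1],q[2]),P5)+d-v,[20,-40,25]); print(d,r.x,r.fun.round(1))
for d in (0,3,6):
    r=least_squares(lambda q:model(s,(q[0],q[1],q[2]),P5)+d-b,[0,-40,0]); print('b',d,r.x,r.fun.round(1))
E
```

```text
free (array([ -1.64245375, -41.27724637,   0.94093955]), array([ 0.88806035, -0.1561833 , -3.72857255, -0.01304152,  2.86301133]))
z39 [-1.29576885  0.0120671 ] [ 2.90342456 -0.9611432  -3.58477275 -0.76057801  2.38466349]
z39 lean0 + row shift [-1.16832063  0.34940856] [ 2.90601833 -1.03619723 -3.54195139 -0.74555834  2.41768835]
[422.06676701 336.92974886 272.74641446 225.88865338 219.8681254 ]
w7 free (array([ 31.25064109, -34.77170595,  29.18213364]), array([ 0.86784071, -0.47768169, -2.18440987,  1.73671459, -0.04850622]))
0 [ 31.2506418  -34.77170583  29.18213454] [ 0.9 -0.5 -2.2  1.7 -0. ]
3 [ 32.55065868 -34.89658289  29.52427554] [ 0.8 -0.5 -2.1  1.7 -0.1]
6 [ 33.84601011 -35.02537647  29.86759222] [ 0.8 -0.5 -2.   1.7 -0.2]
b 0 [ -1.64246003 -41.27724456   0.94093162] [ 0.9 -0.2 -3.7 -0.   2.9]
b 3 [ -0.19395659 -41.43574924   1.27953942] [ 0.9 -0.1 -3.6 -0.1  2.8]
b 6 [  1.24768673 -41.59745325   1.61853576] [ 0.8 -0.1 -3.6 -0.1  2.8]
```

>>> servo_tool(targets=[{"hand": 1, "x": -0.004, "y": 0.002, "z": -0.0085, "roll": 0}, {"hand": 1, "x": -0.0197, "y": 0.002, "z": 0.0, "roll": 0}, {"hand": 1, "x": -0.0197, "y": 0.002, "z": 0.0, "roll": 0}, {"hand": 1, "x": -0.0163, "y": 0.002, "z": 0.0076, "roll": 0}, {"hand": 1, "x": -0.014, "y": 0.002, "z": 0.0125, "roll": 0}, {"hand": 1, "x": -0.014, "y": 0.002, "z": 0.0125, "roll": 0}])

```text
time: 15.2
tool_pos: [0.4968, 0.004, 0.1689]
tcp_rot: [2.742, 1.531, -0.007]
wrist_force: [-10.6, -6.6, 15.7]
width: 0.366
grip_force: 68.5
```

```bash
python3 - <<'E'
from h import *
s=bot.read_state();rep(s); line(s,.19); look(s)
E
```

```text
t 15.2 uvz [-28.    2.7  28.9] port-frame x,z of tool [-13.2  38. ] F xyz(port) [-3.5  5.6 19. ] yaw 0.06 grip 69 0.366
torque tool [ 1.03 -1.46 -0.27]
z 20 line xy [21.9  2.3]
z 0 line xy [24.5 -3. ]
z -10 line xy [25.7 -5.7]
[(245, 92), (273, 91), (278, 95), (295, 97), (300, 95), (304, 24), (317, 55), (323, 55), (398, 98), (437, 47)]
```

```bash
python3 - <<'E'
from h import *
import pickle,cv2
def pp(s,pts): return proj(cam("wrist",s),PORT+np.array(pts)/1e3@portR(YAW).T).round(1)
pts=[[19.5,0,0],[36,0,0],[39,0,8],[47,0,8],[49,0,8]]
s=pickle.load(open("w7.pkl","rb")); c=cv2.imread("pics/w7.png")
print("w7",pp(s,pts+[[-19.5,0,0],[-36,0,0]]).tolist(), edges(c,40,185,th=12,u=(313,323)))
s=bot.read_state(); c=read_camera("wrist")[:,:,::-1]; cv2.imwrite("pics/w9.png",c)
print("now",pp(s,pts).tolist(),edges(c,40,240,th=12),edges(c,40,240,th=12,u=(300,312)))
print(pp(s,[[0,36,0],[0,-36,0],[20,42,8],[20,-42,8]]).tolist())
E
```

```text
w7 [[319.0, 101.7], [319.1, 78.0], [319.0, 78.6], [319.1, 66.0], [319.1, 62.7], [318.7, 150.8], [318.5, 169.0]] [(59, 23), (72, 20), (81, 50), (84, 61), (93, 65), (97, 15), (101, 57), (109, 43), (132, 18), (151, 45), (154, 29), (158, 74), (162, 12), (168, 84), (171, 87), (175, 64), (182, 19)]
now [[327.4, 187.2], [327.8, 152.5], [328.1, 157.7], [328.4, 138.1], [328.4, 133.0]] [(71, 15), (118, 25), (147, 24), (164, 34), (175, 62), (182, 95), (188, 151), (204, 14), (208, 16)] [(71, 14), (119, 22), (149, 21), (162, 15), (165, 35), (177, 50), (182, 97), (189, 149), (205, 14), (208, 17)]
[[245.2, 222.4], [408.7, 222.6], [220.4, 198.6], [434.8, 198.9]]
```

```bash
python3 - <<'E'
from h import *
import pickle,cv2
s=bot.read_state(); zs=np.arange(30,76,.05); X=np.c_[0*zs+16,zs]
def stripes(p): b=model(s,p,X); return [zs[np.argmin(abs(b-v))] for v in (284,294.7,306.2)]
for p in ((-1.5,-40,0),(-1.5,-41.3,.9),(-6,-45,0)): print(p,np.round(stripes(p),1))
Rp=portR(YAW)
# joint fit: baseline (lean0,z free), w7, now; unknown stripe heights + row bias
P=lambda st:[(-16,76),(16,76),(16,30)]+[(16,z) for z in st]+[(36,22)]
B=np.array([415,333,272.5,284,294.7,306.2,np.nan]);W7=np.array([394.5,356,241,268.5,287.7,309,184]);N=np.array([398.5,np.nan,245,275.5,297.5,320,188.5])
def f(q):
    st=q[:3]; r=[]
    for d,p in ((B,(q[3],-40+q[9],0)),(W7,q[4:7]),(N,q[7:9].tolist()+[0])):
        if d is N: p=(q[7],q[8],q[10])
        r.append((model(s,p,P(st))-d)[~np.isnan(d)])
    return np.concatenate(r+[[q[9]/1.5]])
r=least_squares(f,[40,49,58,-2,30,-36,28,32,-36,0,30]); print(r.x.round(1)); print(r.fun.round(1))
q=r.x
for p,n in (((q[4],q[5],q[6]),"w7"),((q[7],q[8],q[10]),"now")):
    t=np.radians(p[2]); 
    seat=np.array([p[0]-22*np.sin(t),p[1]+22*np.cos(t)]); c,k=np.cos(np.radians(25)),np.sin(np.radians(25))
    print(n,"seat rel tool port x,z",np.round([seat[0]*c+seat[1]*k,-seat[0]*k+seat[1]*c],1))
E
```

```text
(-1.5, -40, 0) [44.4 53.  61.2]
(-1.5, -41.3, 0.9) [44.1 52.4 60.5]
(-6, -45, 0) [40.2 49.3 58.1]
[ 43.3  51.6  59.7  -3.5  30.9 -35.5  29.6  34.7 -30.   -2.2  35.3]
[ 0.9 -0.5 -1.8  1.   0.4  0.   0.5  0.1 -1.4 -0.3  0.1 -0.2  1.2  0.5
 -1.6 -0.1 -0.3  0.2  1.3 -1.5]
w7 seat rel tool port x,z [ 11.3 -23.3]
now seat rel tool port x,z [ 14.9 -20.2]
```

>>> servo_tool(targets=[{"hand": 1, "x": -0.0051, "y": 0.001, "z": -0.0109, "roll": 0}, {"hand": 1, "x": -0.0142, "y": 0.001, "z": -0.0067, "roll": 0}, {"hand": 1, "x": -0.0142, "y": 0.001, "z": -0.0067, "roll": 0}, {"hand": 1, "x": -0.011, "y": 0.001, "z": 0.0, "roll": 0}, {"hand": 1, "x": -0.0077, "y": 0.001, "z": 0.0073, "roll": 0}, {"hand": 1, "x": -0.0077, "y": 0.001, "z": 0.0073, "roll": 0}])

```text
time: 15.8
tool_pos: [0.4954, -0.0, 0.1649]
tcp_rot: [2.741, 1.531, -0.007]
wrist_force: [-9.9, -8.4, 14.4]
width: 0.366
grip_force: 68.7
```

```bash
python3 - <<'E'
from h import *
s=bot.read_state();rep(s); line(s,.19); look(s)
E
```

```text
t 15.8 uvz [-32.2   1.7  24.9] port-frame x,z of tool [-18.7  36.2] F xyz(port) [-5.1  4.  18.3] yaw 0.06 grip 69 0.366
torque tool [ 0.73 -1.59 -0.15]
z 20 line xy [22.7  0.3]
z 0 line xy [27.  -3.7]
z -10 line xy [29.1 -5.7]
[(246, 87), (275, 97), (280, 96), (296, 93), (301, 78), (305, 21), (320, 57), (325, 54), (399, 111), (437, 56)]
```

```bash
python3 - <<'E'
from h import *
s=bot.read_state(); line(s,.165); line(s,.155)
import cv2
# plug flange/hole lateral check: mask extents of port hole sides in w7 (dark hole inner) & plug grip center column
c=cv2.imread("pics/w7.png").astype(int)
for v in (112,125,140): 
    r=cv2.GaussianBlur(c[v-2:v+3].mean(0).astype(np.float32),(3,1),0); d=np.abs(np.diff(r,axis=0)).sum(1)
    print(v,[(i,int(d[i])) for i in range(255,385) if d[i]>15 and d[i]>=d[i-1] and d[i]>d[i+1]])
E
```

```text
z 20 line xy [21.3  9.4]
z 0 line xy [26.7  5.6]
z -10 line xy [29.3  3.8]
z 20 line xy [14.6 11.1]
z 0 line xy [20.   7.3]
z -10 line xy [22.7  5.5]
112 [(255, 102), (262, 19), (265, 79), (270, 109), (281, 58), (288, 57), (294, 50), (298, 19), (310, 15), (312, 21), (315, 20), (327, 16), (334, 15), (343, 65), (345, 42), (348, 47), (353, 68), (364, 109), (367, 62), (377, 31)]
125 [(262, 112), (268, 164), (281, 91), (283, 29), (289, 62), (293, 75), (342, 77), (344, 58), (347, 34), (351, 33), (353, 102), (367, 148), (371, 118), (378, 23), (381, 31)]
140 [(259, 24), (271, 106), (283, 68), (290, 73), (293, 52), (341, 40), (343, 63), (347, 21), (351, 72), (364, 122), (374, 42), (379, 82), (383, 80)]
```

```bash
python3 - <<'E'
from h import *
import pickle,cv2
s=pickle.load(open("w7.pkl","rb")); Rt=R.from_rotvec(s["tcp_rot"]).as_matrix(); print(s["tcp_rot"])
print("tool z axis",Rt[:,2].round(4),"port in tool",(Rt.T@(PORT-s["tool_pos"])*1e3).round(1), proj(cam("wrist",s),PORT), proj(cam("wrist",s),s["tool_pos"]+Rt@[0.02,0,.0]))
c=camera_info("wrist")["T_tool_cam"]; print(c.round(4).tolist())
s=bot.read_state(); Rt=R.from_rotvec(s["tcp_rot"]).as_matrix(); print("now z axis",Rt[:,2].round(4))
im=read_camera("wrist")[:,:,::-1]; cv2.imwrite("pics/w10.png",im)
for v in (255,262,330,345): 
    r=cv2.GaussianBlur(im[v-2:v+3].astype(float).mean(0).astype(np.float32),(3,1),0); d=np.abs(np.diff(r,axis=0)).sum(1)
    print(v,[(i,int(d[i])) for i in range(200,440) if d[i]>40 and d[i]>=d[i-1] and d[i]>d[i+1]])
E
```

```text
[-2.73275034e+00 -1.54706357e+00  1.25060434e-03]
tool z axis [-1.3e-03  8.0e-04 -1.0e+00] port in tool [ 59.   -1.7 158.3] [[318.81485344 127.39807046]] [[320.67156049 265.76452678]]
[[0.0001, -0.9462, -0.3235, 0.0817], [1.0, 0.0, 0.0002, 0.0004], [-0.0001, -0.3235, 0.9462, -0.1416], [0.0, 0.0, 0.0, 1.0]]
now z axis [-0.0028 -0.0038 -1.    ]
255 [(276, 84), (365, 87), (430, 49)]
262 [(275, 107), (366, 119)]
330 [(222, 46), (228, 54), (231, 44), (237, 152), (253, 57), (268, 58), (374, 64), (390, 59), (406, 108), (415, 57)]
345 [(231, 145), (248, 60), (265, 61), (270, 49), (373, 51), (378, 60), (394, 56), (412, 139)]
```

The calibration differs from process to process, so I'll average many reads and refit everything with the mean.

```bash
for i in $(seq 24); do python3 -c "
from workcell import camera_info
import numpy as np
a=camera_info('wrist')['T_tool_cam'];b=camera_info('wrist')['T_tool_cam'];c=camera_info('wrist')
print(*a[:3,3],a[0,2],a[1,2],*b[:3,3],c['fx'],c['cx'],c['cy'])"; done > cal.txt; python3 - <<'E'
import numpy as np
a=np.loadtxt("cal.txt"); print(a.mean(0).round(5)); print(a.std(0).round(5)); print(a[:4].round(5))
E
```

```text
[ 8.1710000e-02  4.1000000e-04 -1.4164000e-01 -3.2352000e-01
  1.7000000e-04  8.1710000e-02  4.1000000e-04 -1.4164000e-01
  4.0564346e+02  3.2182361e+02  2.3266351e+02]
[0. 0. 0. 0. 0. 0. 0. 0. 0. 0. 0.]
[[ 8.1710000e-02  4.1000000e-04 -1.4164000e-01 -3.2352000e-01
   1.7000000e-04  8.1710000e-02  4.1000000e-04 -1.4164000e-01
   4.0564346e+02  3.2182361e+02  2.3266351e+02]
 [ 8.1710000e-02  4.1000000e-04 -1.4164000e-01 -3.2352000e-01
   1.7000000e-04  8.1710000e-02  4.1000000e-04 -1.4164000e-01
   4.0564346e+02  3.2182361e+02  2.3266351e+02]
 [ 8.1710000e-02  4.1000000e-04 -1.4164000e-01 -3.2352000e-01
   1.7000000e-04  8.1710000e-02  4.1000000e-04 -1.4164000e-01
   4.0564346e+02  3.2182361e+02  2.3266351e+02]
 [ 8.1710000e-02  4.1000000e-04 -1.4164000e-01 -3.2352000e-01
   1.7000000e-04  8.1710000e-02  4.1000000e-04 -1.4164000e-01
   4.0564346e+02  3.2182361e+02  2.3266351e+02]]
```

```bash
python3 - <<'E'
import fit; from fit import *
def g(p):
    q=f(p).copy(); q[14:18]*=.3; q[18:30]=0; q[-1]*=3; return q
q=least_squares(g,r.x,x_scale=[.01,.01,.01,5,.1,.1]); print("port",q.x.round(4),q.fun.round(1)[:14])
import cv2
s=bot.read_state(); im=cv2.imread("pics/w10.png"); e=edges(im,150,440,th=12); print(e)
P=[(-16,76),(16,30),(36,22)]
print(s["tool_pos"],uvz(s))
# compare projected port features now: bolts/box corners rear: blue mask rows
h=cv2.cvtColor(im,cv2.COLOR_BGR2HSV); m=(h[:,:,0]>100)&(h[:,:,0]<125)&(h[:,:,1]>140)
for v in range(0,60,10): x=np.where(m[v])[0]; print(v,x.min() if len(x) else None,x.max() if len(x) else None)
o=np.array([*PORT[:2],.05]); print(proj(cam("wrist",s),[o+.1*U+.065*V,o+.1*U-.065*V]))
col=m[:,285:300].mean(1)>.5; print("blue rows",np.where(col)[0][[0,-1]])
E
```

```text
port [5.1380e-01 2.6200e-02 1.4000e-01 5.7974e+01 1.0485e+00 1.1954e+00] [ 0.6  0.1  0.8 -0.4 -0.5  0.2 -1.8  0.9  1.1 -0.2 -0.4 -3.3  0.5  3.6]
[(151, 19), (154, 40), (166, 58), (171, 19), (179, 64), (189, 153), (206, 13), (209, 22), (246, 86), (275, 98), (280, 97), (296, 93), (302, 79), (305, 25), (319, 56), (325, 53), (399, 109), (437, 56)]
[ 4.95347848e-01 -7.29419103e-05  1.64966108e-01] [-32.3   1.7  25. ]
0 None None
10 212 435
20 213 435
30 214 434
40 215 433
50 215 432
[[207.59692711  -3.282716  ]
 [441.26317731  -3.02777295]]
blue rows [  3 439]
```

>>> servo_tool(targets=[{"hand": 1, "x": -0.008, "y": 0.002, "z": -0.0172, "roll": 0}, {"hand": 1, "x": 0.013, "y": 0.002, "z": -0.027, "roll": 0}, {"hand": 1, "x": 0.0333, "y": 0.002, "z": -0.0365, "roll": 0}, {"hand": 1, "x": 0.038, "y": 0.002, "z": -0.0405, "roll": 0}, {"hand": 1, "x": 0.043, "y": 0.002, "z": -0.045, "roll": 0}, {"hand": 1, "x": 0.048, "y": 0.002, "z": -0.0495, "roll": 0}, {"hand": 1, "x": 0.0539, "y": 0.002, "z": -0.0538, "roll": 0}, {"hand": 1, "x": 0.0539, "y": 0.002, "z": -0.0538, "roll": 0}])

```text
time: 16.57
tool_pos: [0.5099, 0.023, 0.1885]
tcp_rot: [2.742, 1.531, -0.01]
wrist_force: [-3.4, -7.6, -4.4]
width: 0.365
grip_force: 66.5
```

```bash
cat >> h.py <<'E'
ST=(43.3,51.6,59.7)
def plug(s,rows):
    """rows: front top, junction, stripe1..3 (nan to skip), rim22 -> pose, seat rel tool in port axes and absolute"""
    P=np.array([(-16,76),(16,30)]+[(16,z) for z in ST]+[(36,22)]); rows=np.array(rows,float); k=~np.isnan(rows)
    r=least_squares(lambda p:model(s,p,P[k])-rows[k],[25,-36,28]); p=r.x; t=np.radians(p[2])
    a=np.array([p[0]-22*np.sin(t),p[1]+22*np.cos(t)]); c,n=np.cos(np.radians(25)),np.sin(np.radians(25)); rel=np.array([a[0]*c+a[1]*n,-a[0]*n+a[1]*c])
    d=uvz(s); tl=np.array([d[0]*c+d[2]*n,-d[0]*n+d[2]*c]); print("pose",p.round(1),"res",r.fun.round(1),"seat rel",rel.round(1),"seat port x,z",(rel+tl).round(1))
E
python3 - <<'E'
from h import *
s=bot.read_state();rep(s)
c=read_camera("wrist")[:,:,::-1]; print(edges(c,150,440,th=15))
E
```

```text
t 16.57 uvz [-5.   1.5 48.5] port-frame x,z of tool [16.  46.1] F xyz(port) [-9.3 -1.1 -0.5] yaw 0.06 grip 66 0.365
torque tool [-0.33 -1.57  0.06]
[(168, 34), (195, 29), (199, 70), (210, 57), (256, 106), (277, 79), (281, 79), (294, 82), (298, 55), (312, 50), (317, 51), (408, 103), (437, 23)]
```

```bash
python3 - <<'E'
from h import *
s=bot.read_state()
plug(s,[408,256,279,296,314.5,199]); plug(s,[408,256,279,296,314.5,np.nan])
print("before"); plug(s,[399,246,277.5,299,322,189])
E
```

```text
pose [ 18.1 -39.7  20.9] res [ 0.5 -1.9 -0.2  0.1 -0.1  1.5] seat rel [  1.2 -21.7] seat port x,z [17.2 24.4]
pose [ 16.1 -41.7  19.9] res [ 0.  -0.4  0.6  0.3 -0.4] seat rel [ -1.1 -22.6] seat port x,z [14.9 23.4]
before
pose [ 35.5 -28.8  36.4] res [ 0.7 -1.9 -0.8 -0.   0.2  1.7] seat rel [ 15.7 -19.6] seat port x,z [31.6 26.5]
```

The lean is now about 20.5°. Contact with the ring wall shows the plug sits about 5.5 mm further along +x than the images suggested. I'll shift by that and insert.

>>> servo_tool(targets=[{"hand": 1, "x": -0.02, "y": 0.001, "z": 0.006, "roll": 0}, {"hand": 1, "x": -0.0429, "y": 0.001, "z": 0.0178, "roll": 0}, {"hand": 1, "x": -0.0429, "y": 0.001, "z": 0.0178, "roll": 0}, {"hand": 1, "x": -0.0429, "y": 0.001, "z": 0.0178, "roll": 0}, {"hand": 1, "x": -0.04, "y": 0.001, "z": 0.024, "roll": 0}, {"hand": 1, "x": -0.037, "y": 0.001, "z": 0.03, "roll": 0}, {"hand": 1, "x": -0.0344, "y": 0.001, "z": 0.0359, "roll": 0}, {"hand": 1, "x": -0.0344, "y": 0.001, "z": 0.0359, "roll": 0}])

```text
time: 17.28
tool_pos: [0.5026, 0.0097, 0.1718]
tcp_rot: [-2.743, -1.53, 0.001]
wrist_force: [0.2, -0.3, -2.3]
width: 0.367
grip_force: 66.8
```

```bash
python3 - <<'E'
from h import *
s=bot.read_state();rep(s)
c=read_camera("wrist")[:,:,::-1]; print(edges(c,150,440,th=15))
E
```

```text
t 17.28 uvz [-20.2   0.7  31.8] port-frame x,z of tool [-4.9 37.4] F xyz(port) [-1.1 -0.3 -2. ] yaw 0.01 grip 67 0.367
torque tool [-0.04 -0.04 -0.  ]
[(168, 26), (182, 25), (193, 71), (199, 76), (210, 53), (256, 98), (277, 79), (281, 77), (293, 76), (298, 73), (302, 16), (312, 49), (317, 51), (408, 105)]
```

No contact force: the plug has entered the hole. I'll keep going.

>>> servo_tool(targets=[{"hand": 1, "x": 0.002, "y": 0, "z": 0.006, "roll": 0}, {"hand": 1, "x": 0.0035, "y": 0, "z": 0.012, "roll": 0}, {"hand": 1, "x": 0.005, "y": 0, "z": 0.018, "roll": 0}, {"hand": 1, "x": 0.0065, "y": 0, "z": 0.0234, "roll": 0}, {"hand": 1, "x": 0.0065, "y": 0, "z": 0.0234, "roll": 0}])

```text
time: 17.75
tool_pos: [0.5045, 0.0123, 0.1602]
tcp_rot: [-2.743, -1.53, -0.0]
wrist_force: [-0.0, 0.4, -1.9]
width: 0.37
grip_force: 66.9
```

```bash
python3 - <<'E'
from h import *
s=bot.read_state();rep(s)
c=read_camera("wrist")[:,:,::-1]; print(edges(c,150,440,th=15))
E
```

```text
t 17.75 uvz [-17.    0.5  20.2] port-frame x,z of tool [-6.9 25.5] F xyz(port) [-0.6  0.2 -1.9] yaw -0.02 grip 67 0.37
torque tool [0.03 0.2  0.04]
[(183, 24), (197, 24), (200, 17), (210, 54), (256, 98), (277, 80), (281, 78), (293, 76), (298, 69), (312, 51), (317, 52), (408, 95)]
```

>>> servo_tool(targets=[{"hand": 1, "x": 0.001, "y": 0, "z": 0.004, "roll": 0}, {"hand": 1, "x": 0.002, "y": 0, "z": 0.008, "roll": 0}, {"hand": 1, "x": 0.0025, "y": 0, "z": 0.012, "roll": 0}, {"hand": 1, "x": 0.003, "y": 0, "z": 0.0162, "roll": 0}, {"hand": 1, "x": 0.003, "y": 0, "z": 0.0162, "roll": 0}])

```text
time: 18.22
tool_pos: [0.5058, 0.0133, 0.1552]
tcp_rot: [2.744, 1.53, 0.002]
wrist_force: [-6.3, 0.7, 13.1]
width: 0.367
grip_force: 68.7
```

```bash
python3 - <<'E'
from h import *
s=bot.read_state();rep(s)
c=read_camera("wrist")[:,:,::-1]; print(edges(c,150,440,th=15))
E
```

```text
t 18.22 uvz [-15.4  -0.1  15.2] port-frame x,z of tool [-7.5 20.3] F xyz(port) [ 3.1  5.7 13. ] yaw -0.02 grip 69 0.367
torque tool [1.03 0.19 0.04]
[(156, 24), (191, 23), (210, 49), (255, 107), (277, 81), (281, 80), (294, 81), (298, 77), (312, 51), (317, 50), (408, 90)]
```

>>> servo_tool(targets=[{"hand": 1, "x": -0.002, "y": 0, "z": 0.006, "roll": 0}, {"hand": 1, "x": -0.0045, "y": 0, "z": 0.01, "roll": 0}, {"hand": 1, "x": -0.0066, "y": 0, "z": 0.014, "roll": 0}, {"hand": 1, "x": -0.0066, "y": 0, "z": 0.014, "roll": 0}, {"hand": 1, "x": -0.0066, "y": 0, "z": 0.014, "roll": 0}])

```text
time: 18.68
tool_pos: [0.505, 0.0119, 0.1519]
tcp_rot: [-2.744, -1.529, -0.007]
wrist_force: [-13.8, 6.5, 31.5]
width: 0.363
grip_force: 71.4
```

```bash
python3 - <<'E'
from h import *
s=bot.read_state();rep(s)
c=read_camera("wrist")[:,:,::-1]; print(edges(c,150,440,th=15)); plug(s,[404,252,276,295,315,np.nan])
E
```

```text
t 18.68 uvz [-17.1  -0.2  11.9] port-frame x,z of tool [-10.5  18. ] F xyz(port) [11.8 15.1 29.3] yaw -0.04 grip 71 0.363
torque tool [2.34 0.19 0.01]
[(152, 25), (188, 29), (210, 33), (254, 105), (278, 84), (282, 86), (296, 83), (301, 68), (316, 52), (321, 50), (408, 87)]
pose [ 21.3 -40.   24.2] res [ 0.  -0.8  1.2  0.2 -0.7] seat rel [  2.7 -23.2] seat port x,z [-7.8 -5.2]
```

>>> servo_tool(targets=[{"hand": 1, "x": 0.003, "y": 0, "z": -0.006, "roll": 0}, {"hand": -1, "x": 0.003, "y": 0, "z": -0.006, "roll": 0}, {"hand": -1, "x": 0.003, "y": 0, "z": -0.006, "roll": 0}, {"hand": -1, "x": 0.003, "y": 0, "z": -0.006, "roll": 0}, {"hand": -1, "x": 0.003, "y": 0, "z": -0.006, "roll": 0}, {"hand": -1, "x": 0.003, "y": 0, "z": -0.006, "roll": 0}, {"hand": -1, "x": 0.003, "y": 0, "z": -0.006, "roll": 0}])

```text
time: 19.32
tool_pos: [0.504, 0.0116, 0.1481]
tcp_rot: [-2.744, -1.53, 0.001]
wrist_force: [-0.1, -0.6, 0.0]
width: 0.996
grip_force: 0.0
```

>>> servo_tool(targets=[{"hand": -1, "x": 0, "y": 0, "z": -0.05, "roll": 0}, {"hand": -1, "x": 0, "y": 0, "z": -0.12, "roll": 0}, {"hand": 0.5, "x": 0, "y": 0, "z": -0.2, "roll": 0}, {"hand": 1, "x": -0.03, "y": 0, "z": -0.26, "roll": 0}, {"hand": 1, "x": -0.08, "y": 0, "z": -0.28, "roll": 0}, {"hand": 1, "x": -0.1, "y": 0, "z": -0.28, "roll": 0}, {"hand": 1, "x": -0.1, "y": 0, "z": -0.28, "roll": 0}, {"hand": 1, "x": -0.1, "y": 0, "z": -0.28, "roll": 0}])

```text
time: 19.98
tool_pos: [0.4773, -0.0308, 0.2871]
tcp_rot: [-2.744, -1.527, 0.002]
wrist_force: [-0.2, 0.5, -0.3]
width: 0.143
grip_force: 0.0
```

```bash
python3 - <<'E'
from h import *
import cv2,pickle
s=bot.read_state();rep(s); pickle.dump(s,open("w11.pkl","wb"))
c=read_camera("wrist")[:,:,::-1]; cv2.imwrite("pics/w11.png",c)
h=cv2.cvtColor(c,cv2.COLOR_BGR2HSV)
def blobs(lo,hi,sat,val,n):
    m=((h[:,:,0]>=lo)&(h[:,:,0]<=hi)&(h[:,:,1]>sat)&(h[:,:,2]>val)).astype(np.uint8)
    k,l,st,ce=cv2.connectedComponentsWithStats(m); print(n,[(st[i].tolist(),ce[i].round(1).tolist()) for i in range(1,k) if st[i][4]>60])
blobs(5,14,170,60,"orange"); blobs(0,4,170,60,"red"); blobs(20,30,170,80,"yellow")
P=PORT+np.array([[16,16,54],[16,-16,54],[-16,16,54],[-16,-16,54],[16,0,8],[36,0,8],[36,0,0]])/1e3@portR(YAW).T
print(proj(cam("wrist",s),P).round(1).tolist())
print("red",proj(cam("wrist",s),w((*PORT,YAW),[ring(1.05)])),"yel",proj(cam("wrist",s),w((*PORT,YAW),[latch(1.19)])))
print(edges(c,20,300,th=15))
E
```

```text
t 19.98 uvz [-68.    1.  147.1] port-frame x,z of tool [  0.5 162.1] F xyz(port) [ 0.2  0.4 -0.4] yaw -0.11 grip 0 0.143
torque tool [-0.    0.03 -0.02]
orange [([297, 105, 53, 77, 3880], [323.2, 143.5])]
red [([412, 219, 23, 43, 655], [422.9, 240.4])]
yellow [([133, 130, 37, 46, 1016], [151.3, 152.7]), ([300, 337, 43, 40, 737], [321.4, 353.8]), ([321, 372, 13, 11, 87], [326.7, 376.9]), ([309, 381, 12, 9, 63], [314.6, 385.0]), ([319, 381, 20, 15, 103], [328.7, 388.1]), ([299, 388, 46, 20, 126], [320.8, 400.2])]
[[294.4, 135.5], [351.4, 135.4], [296.9, 181.6], [348.9, 181.5], [322.8, 98.2], [322.8, 67.0], [322.8, 61.9]]
red [[425.55611029 237.44572913]] yel [[153.34894433 150.90189692]]
[(42, 23), (54, 21), (65, 42), (70, 47), (103, 72), (110, 60), (113, 53), (116, 63), (119, 61), (123, 62), (125, 60), (137, 31), (182, 69), (199, 18), (207, 19), (222, 33)]
```

```bash
python3 - <<'E'
from h import *
import pickle
s=pickle.load(open("w11.pkl","rb"))
P=[(-16,76),(16,76),(16,30)]+[(16,z) for z in ST]; v=np.array([182,137,103,111.5,117.5,124])
d=uvz(s); c,n=np.cos(np.radians(25)),np.sin(np.radians(25))
def seat(p):
    t=np.radians(p[2]); a=np.array([p[0]-22*np.sin(t)+d[0],p[1]+22*np.cos(t)+d[2]]); return np.round([a[0]*c+a[1]*n,-a[0]*n+a[1]*c],1)
r=least_squares(lambda p:model(s,p,P)-v,[70,-160,25]); print(r.x,r.fun.round(1),seat(r.x))
r=least_squares(lambda p:model(s,(p[0],p[1],25),P)-v,[70,-160]); print(r.x,r.fun.round(1),seat((*r.x,25)))
for q in ((0,0),(0,3),(-3,0),(-3,4)):
    # predicted rows for seat at port (x,z)
    o=np.array([q[0]*c-q[1]*n,q[0]*n+q[1]*c]); b=np.array([22*n,-22*c]); p=(o+b-[d[0],d[2]]); print(q,model(s,(*p,25),P).round(1))
E
```

```text
[  73.3339405  -177.39044871   23.36944827] [ 0.  -0.  -0.2  0.3  0.2 -0.2] [-7.3 -7.7]
[  74.68375515 -179.84472949] [-0.5  0.9 -0.9  0.   0.3  0.1] [ -7.8 -10.5]
(0, 0) [181.5 135.4  98.2 108.  114.4 121.1]
(0, 3) [184.5 138.3 100.4 110.3 116.9 123.6]
(-3, 0) [185.4 140.1 102.6 112.5 119.  125.7]
(-3, 4) [189.4 143.9 105.5 115.6 122.2 129.1]
```

>>> servo_tool(targets=[{"hand": 1, "x": 0.04, "y": 0, "z": 0.0, "roll": 0}, {"hand": 1, "x": 0.088, "y": 0, "z": 0.06, "roll": 0}, {"hand": 1, "x": 0.088, "y": 0, "z": 0.13, "roll": 0}, {"hand": 1, "x": 0.088, "y": 0, "z": 0.16, "roll": 0}, {"hand": 1, "x": 0.088, "y": 0, "z": 0.175, "roll": 0}, {"hand": 1, "x": 0.088, "y": 0, "z": 0.19, "roll": 0}, {"hand": 1, "x": 0.088, "y": 0, "z": 0.2, "roll": 0}, {"hand": 1, "x": 0.088, "y": 0, "z": 0.205, "roll": 0}, {"hand": 1, "x": 0.088, "y": 0, "z": 0.205, "roll": 0}])

```text
time: 20.78
tool_pos: [0.5009, 0.0068, 0.192]
tcp_rot: [-2.743, -1.53, 0.001]
wrist_force: [-16.0, -0.3, 29.6]
width: -0.001
grip_force: 14.8
```

```bash
python3 - <<'E'
from h import *
s=bot.read_state();rep(s)
E
```

```text
t 20.78 uvz [-23.6   0.6  52. ] port-frame x,z of tool [ 0.6 57.1] F xyz(port) [ 4.7 13.4 30.5] yaw 0.01 grip 15 -0.001
torque tool [ 2.37 -1.39 -0.06]
```

```bash
cat >> h.py <<'E'
PORT=PORT-U*.002
def vert(p,dz): # port-frame mm point -> u,v,z of TCP with dz mm above it
    c,n=np.cos(np.radians(25)),np.sin(np.radians(25)); return np.array([p[0]*c-p[2]*n,p[1],p[0]*n+p[2]*c+dz])
def rows(s,pts): # fractions tool x,y,z from actual pose
    return [dict(zip("xyz",(np.array([p[0]-uvz(s)[0],-(p[1]-uvz(s)[1]),-(p[2]-uvz(s)[2])])/500).round(4).tolist())) for p in pts]
E
python3 - <<'E'
from h import *
s=bot.read_state(); print(uvz(s))
p=vert(ring(1.05)*1e3,-4); print(p.round(1)); print(rows(s,[[-24,0,125],[p[0],p[1],125]]))
A=[1.05,.9,.75,.6,.45,.3,.15,.05,0]
for a in A: q=vert(ring(a)*1e3,-4)-p; print(a,(np.array([q[0],-q[1],-q[2]])/500).round(3))
E
```

```text
[-21.6   0.6  52. ]
[-90.2 -78.4  -7.4]
[{'x': -0.0048, 'y': 0.0012, 'z': -0.146}, {'x': -0.1371, 'y': 0.158, 'z': -0.146}]
1.05 [ 0. -0. -0.]
0.9 [-0.006 -0.025  0.003]
0.75 [-0.008 -0.052  0.004]
0.6 [-0.007 -0.078  0.003]
0.45 [-0.003 -0.104  0.001]
0.3 [ 0.005 -0.129 -0.003]
0.15 [ 0.017 -0.152 -0.008]
0.05 [ 0.026 -0.166 -0.012]
0 [ 0.031 -0.173 -0.014]
```

>>> servo_tool(targets=[{"hand": 1, "x": 0, "y": 0, "z": -0.06, "roll": 0}, {"hand": 0.3, "x": -0.01, "y": 0.02, "z": -0.13, "roll": 0}, {"hand": 0.3, "x": -0.06, "y": 0.07, "z": -0.146, "roll": 0}, {"hand": 0.3, "x": -0.11, "y": 0.13, "z": -0.146, "roll": 0}, {"hand": 0.3, "x": -0.137, "y": 0.158, "z": -0.146, "roll": 0}, {"hand": 0.3, "x": -0.137, "y": 0.158, "z": -0.146, "roll": 0}, {"hand": 0.3, "x": -0.137, "y": 0.158, "z": -0.146, "roll": 0}, {"hand": 0.3, "x": -0.137, "y": 0.158, "z": -0.146, "roll": 0}])

```text
time: 21.45
tool_pos: [0.5323, -0.0927, 0.2592]
tcp_rot: [-2.744, -1.529, -0.001]
wrist_force: [-0.7, -0.1, 0.2]
width: 0.351
grip_force: 0.0
```

```bash
cat >> h.py <<'E'
def blobs(c,lo,hi,sat=170,val=60):
    import cv2
    h=cv2.cvtColor(c,cv2.COLOR_BGR2HSV); m=((h[:,:,0]>=lo)&(h[:,:,0]<=hi)&(h[:,:,1]>sat)&(h[:,:,2]>val)).astype(np.uint8)
    k,l,st,ce=cv2.connectedComponentsWithStats(m); return [(st[i].tolist(),ce[i].round(1).tolist()) for i in range(1,k) if st[i][4]>60]
E
python3 - <<'E'
from h import *
s=bot.read_state();rep(s); c=read_camera("wrist")[:,:,::-1]
import cv2; cv2.imwrite("pics/w12.png",c)
print("red",blobs(c,0,4)); P=(*PORT,YAW); e=np.array([0,0,.018]); r=ring(1.05)
print(proj(cam("wrist",s),w(P,[r,r+e,r-e])).round(1).tolist())
p=vert(ring(1.05)*1e3,-4); print(rows(s,[p]))
E
```

```text
t 21.45 uvz [-89.7 -78.4 119.2] port-frame x,z of tool [-30.9 145.9] F xyz(port) [-0.3  0.5  0.4] yaw -0.04 grip 0 0.351
torque tool [-0.01 -0.   -0.02]
red [([308, 198, 21, 48, 831], [318.4, 222.3])]
[[321.2, 221.4], [321.2, 240.0], [321.2, 204.4]]
[{'x': -0.0009, 'y': -0.0, 'z': 0.2532}]
```

>>> servo_tool(targets=[{"hand": 0.3, "x": -0.001, "y": -0.002, "z": 0.06, "roll": 0}, {"hand": 0.3, "x": -0.001, "y": -0.002, "z": 0.12, "roll": 0}, {"hand": 0.3, "x": -0.001, "y": -0.002, "z": 0.18, "roll": 0}, {"hand": 0.3, "x": -0.001, "y": -0.002, "z": 0.22, "roll": 0}, {"hand": 0.3, "x": -0.001, "y": -0.002, "z": 0.245, "roll": 0}, {"hand": 0.3, "x": -0.001, "y": -0.002, "z": 0.25, "roll": 0}, {"hand": 0.5, "x": -0.001, "y": -0.002, "z": 0.25, "roll": 0}, {"hand": 0.5, "x": -0.001, "y": -0.002, "z": 0.25, "roll": 0}], grip_force=20)

```text
time: 22.17
tool_pos: [0.5323, -0.0929, 0.1356]
tcp_rot: [2.742, 1.53, 0.003]
wrist_force: [0.5, -0.7, 0.6]
width: 0.251
grip_force: 0.0
```

>>> servo_tool(targets=[{"hand": 0.5, "x": -0.006, "y": -0.025, "z": 0.003, "roll": 0}, {"hand": 0.5, "x": -0.008, "y": -0.052, "z": 0.004, "roll": 0}, {"hand": 0.5, "x": -0.007, "y": -0.078, "z": 0.003, "roll": 0}, {"hand": 0.5, "x": -0.003, "y": -0.104, "z": 0.001, "roll": 0}, {"hand": 0.5, "x": 0.005, "y": -0.129, "z": -0.003, "roll": 0}, {"hand": 0.5, "x": 0.017, "y": -0.152, "z": -0.008, "roll": 0}])

```text
time: 22.67
tool_pos: [0.4705, -0.0452, 0.1391]
tcp_rot: [2.743, 1.529, 0.001]
wrist_force: [0.1, -1.0, 0.3]
width: 0.251
grip_force: 0.6
```

```bash
python3 - <<'E'
from h import *
s=bot.read_state();rep(s); c=read_camera("wrist")[:,:,::-1]; print("red",blobs(c,0,4)); print(vert(ring(.15)*1e3,-4), vert(ring(0)*1e3,-4))
E
```

```text
t 22.67 uvz [-81.8  -0.8  -0.9] port-frame x,z of tool [-74.5  33.8] F xyz(port) [-0.6 -0.6  0.7] yaw -0.04 grip 1 0.251
torque tool [-0.15 -0.13 -0.01]
red [([315, 272, 35, 92, 2627], [331.5, 319.1])]
[-81.79162308  -2.51419422  -3.52183305] [-74.60795311   8.          -0.17203273]
```

>>> servo_tool(targets=[{"hand": 0.5, "x": 0.007, "y": -0.009, "z": -0.001, "roll": 0}, {"hand": 0.5, "x": 0.014, "y": -0.018, "z": -0.002, "roll": 0}, {"hand": 0.5, "x": 0.014, "y": -0.024, "z": -0.002, "roll": 0}, {"hand": 0.5, "x": 0.014, "y": -0.029, "z": -0.002, "roll": 0}, {"hand": 0.5, "x": 0.014, "y": -0.029, "z": -0.002, "roll": 0}])

```text
time: 23.13
tool_pos: [0.4631, -0.0321, 0.1396]
tcp_rot: [2.743, 1.53, 0.002]
wrist_force: [2.7, -0.1, 1.7]
width: 0.248
grip_force: 1.2
```

```bash
python3 - <<'E'
from h import *
s=bot.read_state();rep(s); c=read_camera("wrist")[:,:,::-1]; print("red",blobs(c,0,4))
P=(*PORT,YAW)
for a in (0,.03,.06,.1): print(a,proj(cam("wrist",s),w(P,[ring(a)])).round(1))
E
```

```text
t 23.13 uvz [-74.5  12.3  -0.4] port-frame x,z of tool [-67.7  31.1] F xyz(port) [ 1.9 -2.4  0.9] yaw 0.0 grip 1 0.248
torque tool [-0.43  0.19  0.02]
red [([314, 273, 37, 95, 2842], [331.6, 321.2])]
0 [[331.9 318. ]]
0.03 [[337.  320.5]]
0.06 [[342.1 323. ]]
0.1 [[349. 326.]]
```

>>> servo_tool(targets=[{"hand": 0.5, "x": 0, "y": -0.003, "z": 0, "roll": 0}, {"hand": 0.5, "x": 0, "y": -0.006, "z": 0, "roll": 0}, {"hand": 0.5, "x": 0, "y": -0.008, "z": 0, "roll": 0}, {"hand": 0.5, "x": 0, "y": -0.008, "z": 0, "roll": 0}])

```text
time: 23.52
tool_pos: [0.4616, -0.0314, 0.1397]
tcp_rot: [2.74, 1.528, 0.007]
wrist_force: [9.9, -3.5, -3.1]
width: 0.25
grip_force: 5.1
```

```bash
python3 - <<'E'
from h import *
s=bot.read_state();rep(s); c=read_camera("wrist")[:,:,::-1]; print("red",blobs(c,0,4))
print(proj(cam("wrist",s),w((*PORT,YAW),[ring(0)])).round(1))
l=latch(1.19)*1e3; p=vert(l,-4); print("latch",p.round(1)); d=uvz(s)
print(rows(s,[[d[0],d[1]-3,130],[p[0],p[1],130]]))
for b in (1.19,.95,.7,.45,.2,.0,-.05): q=vert(latch(b)*1e3,-4)-p; print(b,(np.array([q[0],-q[1],-q[2]])/500).round(3))
E
```

```text
t 23.52 uvz [-74.7  14.   -0.3] port-frame x,z of tool [-67.8  31.3] F xyz(port) [  0.7 -10.3  -3.7] yaw -0.01 grip 5 0.25
torque tool [-1.62  0.38  0.01]
red [([315, 270, 37, 95, 2856], [332.2, 319.0])]
[[336.4 317.4]]
latch [-20.1 106.8  26.4]
[{'x': 0.0, 'y': 0.006, 'z': -0.2606}, {'x': 0.1093, 'y': -0.1857, 'z': -0.2606}]
1.19 [ 0. -0. -0.]
0.95 [-0.017  0.01   0.008]
0.7 [-0.031  0.025  0.015]
0.45 [-0.042  0.043  0.02 ]
0.2 [-0.049  0.064  0.023]
0.0 [-0.05   0.082  0.023]
-0.05 [-0.05   0.086  0.023]
```

>>> servo_tool(targets=[{"hand": 0.3, "x": 0, "y": 0.008, "z": 0, "roll": 0}, {"hand": 0.3, "x": 0, "y": 0.008, "z": -0.06, "roll": 0}, {"hand": 0.3, "x": 0, "y": 0.008, "z": -0.14, "roll": 0}, {"hand": 0.3, "x": 0, "y": 0.0, "z": -0.22, "roll": 0}, {"hand": 0.3, "x": 0.04, "y": -0.06, "z": -0.26, "roll": 0}, {"hand": 0.3, "x": 0.08, "y": -0.13, "z": -0.26, "roll": 0}, {"hand": 0.3, "x": 0.109, "y": -0.184, "z": -0.26, "roll": 0}, {"hand": 0.3, "x": 0.109, "y": -0.184, "z": -0.26, "roll": 0}, {"hand": 0.3, "x": 0.109, "y": -0.184, "z": -0.26, "roll": 0}])

```text
time: 24.32
tool_pos: [0.4077, 0.0652, 0.2684]
tcp_rot: [-2.741, -1.534, 0.004]
wrist_force: [-0.1, 0.7, -0.1]
width: 0.347
grip_force: 0.0
```

```bash
python3 - <<'E'
from h import *
import cv2
s=bot.read_state();rep(s); c=read_camera("wrist")[:,:,::-1]; cv2.imwrite("pics/w13.png",c)
print("yel",blobs(c,20,30,170,80)); print("red",blobs(c,0,4)); P=(*PORT,YAW)
for b in (1.1,1.19,1.3): print(b,proj(cam("wrist",s),w(P,[latch(b)])).round(1))
print("red shut",proj(cam("wrist",s),w(P,[ring(0)])).round(1))
print(rows(s,[vert(latch(1.19)*1e3,-4)]))
E
```

```text
t 24.32 uvz [-20.9 110.6 128.4] port-frame x,z of tool [ 35.3 125.2] F xyz(port) [ 0.4  0.4 -0.4] yaw 0.16 grip 0 0.347
torque tool [-0.01 -0.06 -0.04]
yel [([316, 204, 22, 52, 1006], [326.2, 229.6])]
red [([448, 266, 27, 49, 811], [460.6, 290.4])]
1.1 [[330. 235.]]
1.19 [[327.5 230.8]]
1.3 [[325.1 225.4]]
red shut [[462.1 290.5]]
[{'x': 0.0017, 'y': 0.0075, 'z': 0.2041}]
```

>>> servo_tool(targets=[{"hand": 0.3, "x": 0.001, "y": 0.006, "z": 0.05, "roll": 0}, {"hand": 0.3, "x": 0.001, "y": 0.006, "z": 0.1, "roll": 0}, {"hand": 0.3, "x": 0.001, "y": 0.006, "z": 0.15, "roll": 0}, {"hand": 0.3, "x": 0.001, "y": 0.006, "z": 0.185, "roll": 0}, {"hand": 0.3, "x": 0.001, "y": 0.006, "z": 0.2, "roll": 0}, {"hand": 1, "x": 0.001, "y": 0.006, "z": 0.2, "roll": 0}, {"hand": 1, "x": 0.001, "y": 0.006, "z": 0.2, "roll": 0}, {"hand": 1, "x": 0.001, "y": 0.006, "z": 0.2, "roll": 0}, {"hand": 1, "x": 0.001, "y": 0.006, "z": 0.2, "roll": 0}], grip_force=20)

```text
time: 25.12
tool_pos: [0.4093, 0.0633, 0.1676]
tcp_rot: [-2.741, -1.526, 0.01]
wrist_force: [-3.8, 2.4, -9.2]
width: 0.153
grip_force: 21.4
```

```bash
python3 - <<'E'
from h import *
s=bot.read_state();rep(s); c=read_camera("wrist")[:,:,::-1]; print("yel",blobs(c,20,30,170,80))
E
```

```text
t 25.12 uvz [-21.6 108.3  27.6] port-frame x,z of tool [-7.9 34.1] F xyz(port) [-3.8  4.5 -8.4] yaw -0.08 grip 21 0.153
torque tool [ 0.7  -0.02  0.02]
yel [([304, 263, 36, 94, 2971], [321.3, 311.3]), ([427, 465, 22, 15, 161], [436.7, 473.0])]
```

>>> servo_tool(targets=[{"hand": 1, "x": -0.009, "y": 0.005, "z": 0.004, "roll": 0}, {"hand": 1, "x": -0.017, "y": 0.01, "z": 0.008, "roll": 0}, {"hand": 1, "x": -0.025, "y": 0.017, "z": 0.012, "roll": 0}, {"hand": 1, "x": -0.031, "y": 0.025, "z": 0.015, "roll": 0}, {"hand": 1, "x": -0.037, "y": 0.034, "z": 0.018, "roll": 0}, {"hand": 1, "x": -0.042, "y": 0.043, "z": 0.02, "roll": 0}, {"hand": 1, "x": -0.046, "y": 0.054, "z": 0.022, "roll": 0}, {"hand": 1, "x": -0.049, "y": 0.064, "z": 0.023, "roll": 0}, {"hand": 1, "x": -0.05, "y": 0.074, "z": 0.023, "roll": 0}, {"hand": 1, "x": -0.05, "y": 0.084, "z": 0.023, "roll": 0}])

```text
time: 26.0
tool_pos: [0.4304, 0.019, 0.1553]
tcp_rot: [-2.74, -1.527, 0.015]
wrist_force: [-11.3, 3.8, -8.1]
width: 0.152
grip_force: 22.0
```

>>> servo_tool(targets=[{"hand": 1, "x": 0, "y": 0.004, "z": 0, "roll": 0}, {"hand": 1, "x": 0, "y": 0.006, "z": 0, "roll": 0}, {"hand": 1, "x": 0, "y": 0.006, "z": 0, "roll": 0}])

```text
time: 26.25
tool_pos: [0.4304, 0.0189, 0.1551]
tcp_rot: [-2.736, -1.524, 0.021]
wrist_force: [-15.4, 4.4, -2.5]
width: 0.149
grip_force: 22.5
```

```bash
python3 - <<'E'
from h import *
s=bot.read_state();rep(s); c=read_camera("wrist")[:,:,::-1]; print("yel",blobs(c,20,30,170,80)); print(vert(latch(0)*1e3,-4),vert(latch(.1)*1e3,-4))
E
```

```text
t 26.25 uvz [-48.3  67.   15.1] port-frame x,z of tool [-37.4  34.1] F xyz(port) [-5.  15.5 -0.5] yaw -0.07 grip 23 0.149
torque tool [ 2.27 -0.73 -0.02]
yel [([304, 262, 35, 95, 3003], [321.1, 310.0]), ([424, 457, 24, 23, 213], [433.4, 470.3])]
[-45.12241439  66.          14.6806777 ] [-44.92319278  70.39267033  14.77357626]
```

>>> servo_tool(targets=[{"hand": 1, "x": 0.002, "y": -0.003, "z": 0, "roll": 0}, {"hand": 0.3, "x": 0.002, "y": -0.003, "z": 0, "roll": 0}, {"hand": 0.3, "x": 0.002, "y": -0.003, "z": 0, "roll": 0}, {"hand": 0.3, "x": 0.002, "y": -0.003, "z": 0, "roll": 0}, {"hand": 0.3, "x": 0.002, "y": -0.003, "z": -0.05, "roll": 0}, {"hand": 0.3, "x": 0.002, "y": -0.003, "z": -0.13, "roll": 0}, {"hand": 0.3, "x": -0.02, "y": 0.02, "z": -0.22, "roll": 0}, {"hand": 0.3, "x": -0.04, "y": 0.1, "z": -0.3, "roll": 0}, {"hand": 0.3, "x": -0.04, "y": 0.1, "z": -0.3, "roll": 0}, {"hand": 0.3, "x": -0.04, "y": 0.1, "z": -0.3, "roll": 0}])

```text
time: 27.13
tool_pos: [0.4746, -0.0272, 0.3149]
tcp_rot: [2.738, 1.523, 0.016]
wrist_force: [1.7, -0.3, 0.7]
width: 0.354
grip_force: 0.0
```

```bash
python3 - <<'E'
from h import *
import cv2
s=bot.read_state();rep(s); c=read_camera("wrist")[:,:,::-1]; cv2.imwrite("pics/w14.png",c); P=(*PORT,YAW); C=cam("wrist",s)
print("yel",blobs(c,20,30,170,80)); print("red",blobs(c,0,4)); print("orange",blobs(c,5,14,170,60))
for b in (0,.05,.1): print(b,proj(C,w(P,[latch(b),ring(b)])).round(1).tolist())
print("top corners",proj(C,w(P,np.array([[16,16,54],[16,-16,54],[-16,16,54],[-16,-16,54]])/1e3)).round(1).tolist())
E
```

```text
t 27.13 uvz [-64.3   5.2 174.9] port-frame x,z of tool [ 15.6 185.7] F xyz(port) [ 0.9 -1.6  0.4] yaw -0.13 grip 0 0.354
torque tool [-0.01 -0.01 -0.01]
yel [([223, 163, 23, 40, 635], [234.2, 183.0]), ([295, 328, 64, 67, 1307], [325.9, 352.3]), ([320, 360, 13, 10, 79], [326.0, 364.3]), ([319, 369, 18, 14, 86], [327.6, 375.3])]
red [([304, 196, 17, 40, 574], [312.4, 216.1])]
orange [([303, 108, 46, 70, 3097], [325.3, 142.7])]
0 [[236.7, 184.0], [315.1, 216.1]]
0.05 [[233.7, 184.0], [319.3, 218.7]]
0.1 [[230.7, 183.8], [323.6, 221.1]]
top corners [[301.3, 138.1], [352.1, 137.9], [302.8, 179.5], [349.5, 179.3]]
```

Ring and latch posts both sit at their shut positions, with the same −2.6 px calibration offset on each. The plug is home and the tool is clear, so I'll hand in.

```bash
python3 -c "
from workcell import ticket
print(ticket.finish_job())"
```

```text
the job is handed in; nothing more can be done
None
```

I handed the job in at about 27 s: the plug is home, the clamp ring is shut and the latch is turned shut, in that order. The ring and latch were each closed to a firm stop and checked in the wrist camera, and no score came back.

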